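# Stand a toppled housing in the inspection vise and clamp it

### The arm

A 6-joint arm with a two-finger parallel gripper is mounted at the origin on the work surface. World frame = base frame: x ahead of the robot, y to its left, z up, the work surface at z = 0. Lengths are in m, angles in rad, forces in N, time in s.
With the tool pointing down it reaches from about 0.35 to 0.775 m from the base axis. Payload 7.3 kg.
Tool frame: the origin (TCP) lies at the very end of the fingers, on their centre line; the grasp point (between the pads) lies 19 mm behind it; z points along the fingers, y is the direction in which the jaws open and shut (so a half turn about z gives the same grasp; the last joint's range is limited). The gripper opens to 92 mm and grips with 3 to 60 N. Pads are 19 mm wide; open, the fingers measure 130 mm over their backs; the gripper's body (75 mm by 190 mm) begins 47 mm behind the grasp point.
Start: joints at [0.981, 0.342, 1.524, -0, 1.275, -0.146], TCP at [0.225, 0.474, 0.227] pointing down, gripper open.
Joint ranges: [-2.53, 2.53], [-0.77, 2.02], [0.04, 2.7], [-1, 4.14], [0.28, 2.66], [-3.11, 3.11]. Speed limits (rad/s): [2.57, 2.57, 3.14, 3.14, 3.14, 3.14].

### API

Orientations are given as [roll, pitch, yaw] about the fixed x, y, z axes, in that order (R = Rz(yaw) Ry(pitch) Rx(roll)).
In Python, from cell import monitor, eyes, order gives the robot as it stands. The module is installed in compiled form; this text tells all that it offers.
- The arm moves only by the tool carry_out, never from a script. Its argument "targets" is a list of rows, each a list of 2 entries, a list of its own where there are three numbers: the shift along the tool's x, y, z in m, then the turn about the tool's z in rad. In form: [[[dx, dy, dz], twist], ...]. A call has 1 to 10 rows; each row shifts and turns the pose as measured when the row begins, along the tool's axes as they then stand; what a row does not reach is not made up. A row lasts 1/8 s, in which the tool goes at most 62.5 mm and 10.7 degrees, less where a joint would pass 70% of its speed; a pose out of reach is approached as far as the arm can. A call is refused whole if a number of a shift passes 0.0625 or a number of a turn 0.188, either way. A call with a gripper value outside its range is refused whole. "fingers" is the closure, from 0 (fully open) to 1 (shut), set as the call begins (left out, the last holds). The fingers move at their own pace and stop on an object; "grip_force" is the grip in N (left out, the last holds). Time passes only in rows, so rows that do not move let the fingers close. It gives the time, the measured TCP pose, the force and the opening at its end, in the units of the state.
- monitor.observe(): the state, without advancing time (a new reading comes with each control period).
- eyes.read_camera(name): name is "scene" or "top"; returns the picture (480x640x3 uint8, red, green, blue); there is no depth.
- eyes.camera_info(name): a dict with "K" (3x3 intrinsics, pixels), "dist" ([k1, k2, p1, p2, k3] as OpenCV has them; the pictures are not rectified), "rvec" (rotation vector, rad) and "tvec" (3), from world to camera coordinates, as OpenCV has them. Camera axes: x right, y down, z forward; pixel columns grow to the right and rows downward; lengths in m; the calibration is good to about 2 mm. A picture is of the moment at which its call begins. camera_info takes no time and is no camera call.
- order.hand_in(): hands the job in, once; it reports no verdict.
The state is a dict: "time": time; "qpos": joint angles; "qvel": joint speeds; "joint_efforts": joint torques, N m; "tool_pos": TCP position; "tool_rot": TCP orientation; "contact_force": force on the tool from outside, world axes, zero at the start; "torque": the same for the moment, N m; "opening": finger opening in m.
Only numpy, scipy, OpenCV 4.12 (cv2) and the standard library are available. Lean on these libraries where they do the work, as an engineer would, in place of code of your own. Each camera call takes 0.05 s, during which the arm holds its last target.

### The job

The small aluminium housing has toppled over on the bench: stand it upright, foot down and neck up, on the bed of the inspection vise between its two jaws, and let go of it. Then wind the vise's crank handle clockwise until the jaw has closed onto the housing and grips it firmly, but do not overtighten - the housing is thin-walled. Work the jaw only through the crank, leave the other things on the bench where they are, and leave the handle free at the end.

Things in the scene. Friction and masses are not known exactly. Their poses are not given: they have to be found in the camera images.
- station: vise on a white riser, fixed. Origin on the bench under the vise's middle; z up, y along the vise towards the crank end, x across it. Riser x +-55, y -110 to 100, top at z 45. Vise bed 80 wide, top at z 60. Jaws on it, x +-33, tops at z 98: fixed jaw, 25 thick, at the -y side, its clamping face bolted somewhere at y -49 to -41 (not reported); end block y 70 to 100, x +-33, top z 105
- bed (a point): point on the vise bed's top, mid-width, at y -20 in the station's frame: about the middle of the gap (53 to 73 wide at first) where the housing is to stand. Axes as the station's
- head (a point): centre of the underside of the white camera head parked above the crank, fixed to the station: station x +-38, y 53 to 145, z 212 upward. It bars a gripper pointing straight down from the handle: lean it outward (fingers pointing down and to station -y) by 30 to 45 degrees. Axes as the station's. The head hangs by an arm at z 255 to 300 from a post, 26 diameter, at station x 140, y 95
- moving_jaw: the moving jaw, 66 wide, 35 thick, 38 tall. Its clamping face is an 8 mm pad that stands 5 mm off the jaw block on springs and yields by up to 5 mm, 12 N per mm, then sits hard on the block. Origin: bottom edge of the unpressed pad's face, at mid-width; pad and jaw lie from there to +y; axes as the station's. It slides along the station's -y to close, 24 mm for each turn of the crank
- crank_axis (a point): fixed point on the crank's axis, 85 above the bench, at x 0, y 155 in the station's frame, axes as the station's; the axis runs along y. It is the centre of the circle, radius 40, that point handle runs on. Clockwise, seen from beyond the crank end looking along -y, closes the vise: from the bottom the handle moves to the station's +x, then up. Some 0.5 to 1.6 turns are needed
- handle (a point): point on the axis of the black crank handle, a round sleeve 16 diameter by 56 long, parallel to the station's y, 40 from the crank's axis; 31 from the crank arm, 25 from the free end. The sleeve spins freely on its pin, so a gripper can hold it at one orientation all the way round. The crank starts within 92 degrees of hanging straight down
- crank: the steel crank; origin on its axis at its arm. Running free it drags with about 3 N at the handle, by friction, either way. Once the pad bears on the housing it pushes back besides, 1 N at the handle for every 10 N at the jaw: 5 N more per radian, and from 60 N at the jaw (pad hard) far more. Let go, the screw holds up to 30 N. Aim for 25 to 80 N at the jaw while turning; over 120 N harms the housing
- housing: the aluminium housing, about 0.26 kg: a square foot 40 by 40, 45 long, and a narrower square neck 26 by 26, 45 long, in line (90 in all). At the start it lies on a side of the foot with the neck clear of the bench by 7. Origin: under the edge of the foot's end face as it lies (bench level); x runs along the housing from foot to neck, so x points up when it stands; z is up as it lies. The housing's centre line lies at z 20 in this frame
- foot (a point): centre of the end face of the housing's foot, the face it is to stand on; axes as the housing's
- neck (a point): point on the housing's centre line 70 from the foot's end face (20 from the neck's end), in the middle of the neck's outer part; axes as the housing's
- ring_gauge: bystander: a steel ring 50 diameter, 16 high; origin under its centre
- gauge_block: bystander: a small steel block 35 by 12, 30 high; origin under its centre
- oil_bottle: bystander: a white plastic bottle 36 diameter, 85 high; origin under its centre
- plug_gauge: bystander: a steel plug gauge standing up, 32 diameter, 75 high; origin under its centre
- caliper: bystander: a caliper lying flat, 190 long along its x, 12 high; origin under its beam's middle
- driver: bystander: a screwdriver lying along its x
- tray: bystander: a blue parts tray 140 by 100, 30 high; origin under its centre
Mind the look-alikes: they are no part of the job. Of the things that look like the housing, take the one that is farthest to the robot's right at the start.

How it is judged:
On the way:
1. the housing stands upright on the vise bed between the jaws, let go (angle between housing's own x axis and vertical below 0.1 rad and z of foot in the frame of station between 0.056 and 0.064 m and x of foot in the frame of station between -0.018 and 0.018 m and y of foot in the frame of station between -0.033 and 0.012 m and contact force between the fingers and housing below 0.2 N), for 0.2 s.
At the end, for the whole second after the job is handed in: The housing stands at rest on the vise bed between the jaws, neck up: within 0.1 rad of upright, foot's end face within 4 mm of the bed's height and within 18 mm of the jaws' mid-width, and the moving jaw presses on it with more than 8 N after the handle has been let go (angle between housing's own x axis and vertical below 0.1 rad and z of foot in the frame of station between 0.056 and 0.064 m and x of foot in the frame of station between -0.018 and 0.018 m and y of foot in the frame of station between -0.033 and 0.012 m and contact force between moving_jaw and housing above 8 N and linear speed of housing below 0.01 m/s); the robot touches nothing.
It fails at once if the housing is overtightened: more than 120 N at the moving jaw (contact force between moving_jaw and housing above 120 N).
It fails at once if the robot pushes the moving jaw itself with more than 20 N (contact force between the arm and moving_jaw above 20 N).
It fails at once if a bystander is moved by more than 30 mm (distance of any of ring_gauge, gauge_block, oil_bottle, plug_gauge, caliper, driver, tray from where it was at the start of the episode above 0.03 m).
It also fails if it takes over 72 s, if anything falls off the work surface, if the arm or the gripper's body presses on something with over 40 N, if the wrist force passes 120 N, or if a joint passes its speed limit or range.

## Working session

There is one attempt and no reset: what is moved stays moved. The work goes in short steps, Python scripts to look and compute and a tool call to move; the robot and the scene stay as the last step left them, time stands still between calls to the robot, and variables do not carry over. Pictures are saved under pics/ and viewed, and the job is handed in when it is done.

Besides the shell and the picture viewer there is one more tool, called as name(argument=value, ...), one argument or row to a line, values as JSON. carry_out: Moves the arm, as the interface text tells. Its arguments: {"type":"object","properties":{"targets":{"type":"array","items":{"type":"array"}},"fingers":{"type":"number"},"grip_force":{"type":"number"}},"required":["targets"]}

```bash
mkdir -p pics
python3 - <<'E'
from cell import monitor, eyes
import cv2
print(monitor.observe())
for n in("scene","top"):
    im=eyes.read_camera(n); cv2.imwrite(f"pics/{n}0.png",im[:,:,::-1]); print(eyes.camera_info(n))
E
```

```text
{'time': 0.0, 'qpos': array([ 9.81005182e-01,  3.42725504e-01,  1.52501623e+00, -4.91910032e-06,
        1.27539005e+00, -1.46000115e-01]), 'qvel': array([ 1.49088299e-03, -9.43548162e-04,  5.17789354e-04, -2.22521810e-04,
        2.82488766e-05, -2.15827284e-03]), 'joint_efforts': array([-4.01893567e-04, -4.31257474e+01, -2.44214487e+01,  7.16383453e-02,
        5.61140198e-02, -9.95096025e-05]), 'tool_pos': array([0.22517113, 0.4738124 , 0.22604379]), 'tool_rot': array([-3.14006921e+00, -2.19261978e-04,  2.69780289e+00]), 'contact_force': array([0.09492822, 0.12261467, 0.2973159 ]), 'torque': array([ 0.03064138,  0.04990083, -0.04324384]), 'opening': 0.09195959096792536}
{'K': array([[539.58380358,   0.        , 315.32774382],
       [  0.        , 539.58380358, 241.60219037],
       [  0.        ,   0.        ,   1.        ]]), 'dist': array([0.04678058, 0.        , 0.        , 0.        , 0.        ]), 'rvec': array([ 1.59630557,  1.79672454, -0.85216072]), 'tvec': array([ 0.15705321, -0.21841925,  1.62710879])}
{'K': array([[529.96550878,   0.        , 325.32555831],
       [  0.        , 529.96550878, 239.5930229 ],
       [  0.        ,   0.        ,   1.        ]]), 'dist': array([-0.14065621,  0.        ,  0.        ,  0.        ,  0.        ]), 'rvec': array([ 2.18741691, -2.02525306,  0.20527447]), 'tvec': array([-0.11857143,  0.5286104 ,  1.06525686])}
```

View pics/scene0.png

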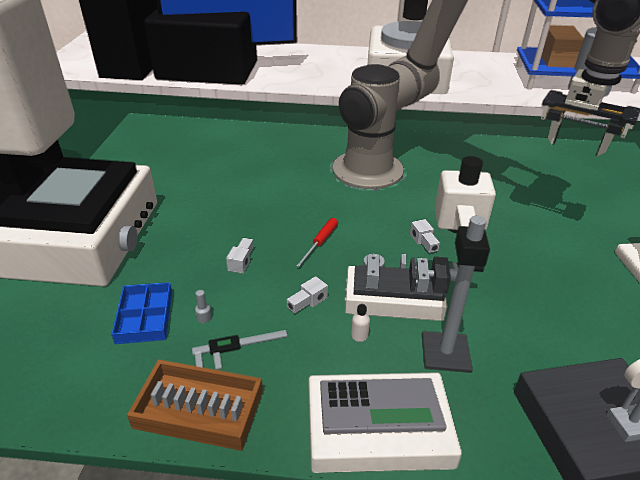

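View pics/top0.png

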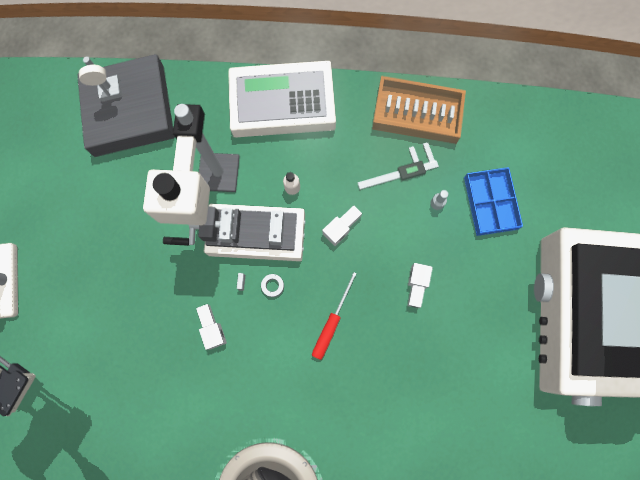

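The top view shows three similar housings, at (210,328), (342,225) and (420,285). The robot's right is image right, so the one at (420,285) is the one meant. I'll check it in an enlarged crop.

```bash
cat > h.py <<'E'
import numpy as np, cv2
from cell import monitor, eyes
C={n:eyes.camera_info(n) for n in("scene","top")}
def proj(n,P):
    c=C[n]; return cv2.projectPoints(np.array(P,float).reshape(-1,3),c["rvec"],c["tvec"],c["K"],c["dist"])[0].reshape(-1,2)
def unp(n,uv,z):
    c=C[n]; p=cv2.undistortPoints(np.array(uv,float).reshape(-1,1,2),c["K"],c["dist"]).reshape(-1,2)
    R=cv2.Rodrigues(c["rvec"])[0]; o=-R.T@c["tvec"]; d=np.c_[p,np.ones(len(p))]@R
    return o+d*((z-o[2])/d[:,2])[:,None]
def crop(src,x0,y0,w,h,s,out):
    im=cv2.imread(src)[y0:y0+h,x0:x0+w]; cv2.imwrite(out,cv2.resize(im,None,fx=s,fy=s,interpolation=cv2.INTER_CUBIC))
E
python3 - <<'E'
from h import *
crop("pics/top0.png",380,245,80,75,8,"pics/c1.png")
crop("pics/top0.png",140,160,200,150,4,"pics/c2.png")
crop("pics/scene0.png",215,225,60,60,10,"pics/c3.png")
crop("pics/scene0.png",330,200,170,130,4,"pics/c4.png")
print(unp("top",[(420,265),(418,305),(303,233),(205,233),(420,285)],0))
E
```

```text
[[ 5.06392148e-01 -2.89053804e-01  0.00000000e+00]
 [ 4.18041446e-01 -2.88646167e-01 -2.22044605e-16]
 [ 5.58619754e-01 -2.58350484e-02  0.00000000e+00]
 [ 5.41902211e-01  1.93627845e-01  0.00000000e+00]
 [ 4.62086983e-01 -2.91006750e-01  0.00000000e+00]]
```

View pics/c1.png

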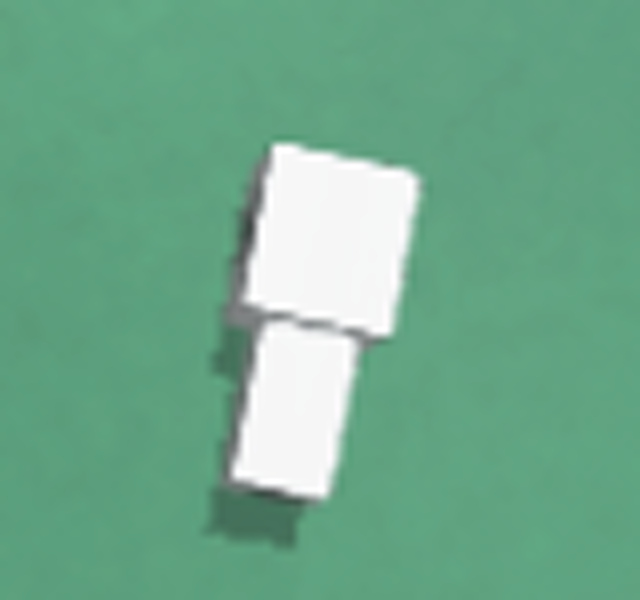

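View pics/c2.png

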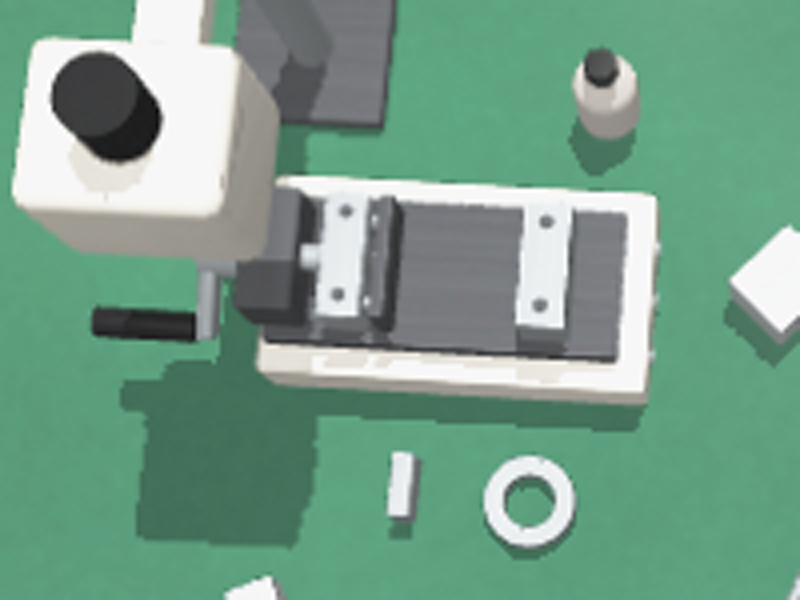

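View pics/c3.png

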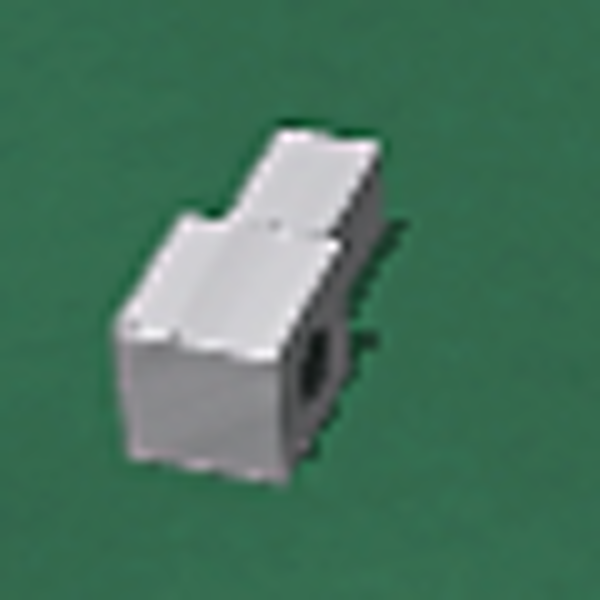

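View pics/c4.png

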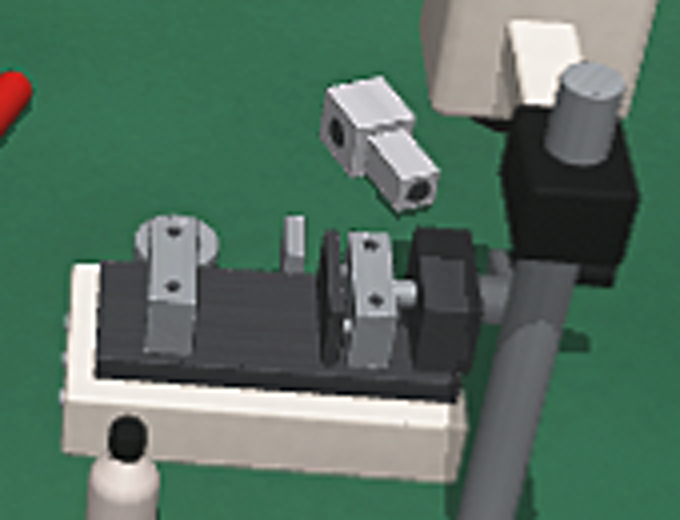

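The housing meant shows as one block: foot at crop (330,240), neck pointing towards the robot at (295,410). The vise runs right to left, with the handle at full-image (178,241) on the station's -x side. Next I fit the poses.

```bash
cat > fit.py <<'E'
from h import *
from scipy.optimize import least_squares
def full(l,x0,y0,s): return np.array(l,float)/s+[x0,y0]-0.5+0.5/s
def fit(obs,guess):
    # obs: list of (cam, uv, local xyz)
    def T(p,P): 
        c,s=np.cos(p[2]),np.sin(p[2]); P=np.array(P); return np.array([p[0]+c*P[0]-s*P[1],p[1]+s*P[0]+c*P[1],P[2]])
    f=lambda p: np.concatenate([proj(n,T(p,P))[0]-uv for n,uv,P in obs])
    r=least_squares(f,guess); return r.x,np.round(r.fun.reshape(-1,2),2),T
E
python3 - <<'E'
from fit import *
# housing: local x foot->neck
t=full([(272,145),(420,172),(393,338),(240,305),(262,318),(358,335),(328,500),(230,482)],380,245,8)
# foot end at top; x local points down image => world -x ; local y = z cross x: 
L=[(0,-.02,.04),(0,.02,.04),(.045,.02,.04),(.045,-.02,.04),(.045,-.013,.033),(.045,.013,.033),(.09,.013,.033),(.09,-.013,.033)]
for sg in(1,-1):
    obs=[("top",u,(a,sg*b,c)) for u,(a,b,c) in zip(t,L)]
    p,r,T=fit(obs,[.5,-.29,np.pi]); print("housing",sg,p,r.tolist())
s=full([(115,325),(282,358),(340,240),(188,215),(128,460),(285,480),(380,140),(280,130)],215,225,10)
LS=[(0,.02,.04),(0,-.02,.04)]
t2=full([(280,178),(658,195),(645,390),(258,372)],140,160,4)
obs=[("top",u,P) for u,P in zip(t2,[(.055,.1,.045),(.055,-.11,.045),(-.055,-.11,.045),(-.055,.1,.045)])]
p,r,T=fit(obs,[.54,.1,0]); print("station",p,r.tolist())
s2=full([(100,378),(458,400),(75,265)],330,200,4)
print("check bench scene",proj("scene",[T(p,(.04,-.09,.06)),T(p,(.055,-.11,.045)),T(p,(-.055,-.11,.045)),T(p,(.055,.1,.045))]))
print(np.array([[62,400],[75,263],[465,425]])/4+[330,200])
E
```

```text
housing 1 [ 0.50142898 -0.28828952  3.0046987 ] [[0.02, -0.33], [-0.15, 0.19], [-0.48, 0.01], [0.17, 0.22], [0.14, -0.31], [0.07, 0.09], [0.0, 0.2], [0.23, -0.09]]
housing -1 [ 0.50156066 -0.28804301  3.01138916] [[18.25, 3.43], [-18.6, -3.71], [-18.94, -3.88], [18.68, 4.03], [12.1, 2.14], [-11.85, -2.43], [-11.86, -2.31], [12.42, 2.4]]
station [0.54673137 0.08099531 0.02647464] [[-0.95, -0.74], [0.55, -0.56], [0.74, 0.84], [-0.39, 0.35]]
check bench scene [[355.00642055 289.19527999]
 [344.85175335 298.684861  ]
 [346.98689315 264.29332788]
 [446.46646053 305.79804238]]
[[345.5  300.  ]
 [348.75 265.75]
 [446.25 306.25]]
```

Run:
```python
from fit import *
p=[0.5467,0.0810,0.0265]
R=np.array([[np.cos(p[2]),-np.sin(p[2])],[np.sin(p[2]),np.cos(p[2])]])
def loc(n,uv,z): return (unp(n,uv,z)[:,:2]-p[:2])@R
t=full([(526,205),(573,206),(565,328),(516,326),(400,200),(387,328)],140,160,4); print("jaws top",loc("top",t,.098).round(4).tolist())
h=full([(94,323),(197,325)],140,160,4)
for z in(.06,.085,.11): print("handle",z,loc("top",h,z).round(4).tolist())
s=full([(150,240),(195,237),(193,300),(148,295),(322,238),(340,240)],330,200,4); print("scene jaws",loc("scene",s,.098).round(4).tolist())
print((R@np.array([0,-.02])+p[:2]), (R@np.array([0,.155])+p[:2]))
```

```text
jaws top [[0.0309, -0.0445], [0.0315, -0.0687], [-0.0325, -0.069], [-0.0328, -0.044], [0.0304, 0.0209], [-0.0371, 0.0218]]
handle 0.06 [[-0.0349, 0.1871], [-0.0332, 0.1309]]
handle 0.085 [[-0.0397, 0.1788], [-0.038, 0.1239]]
handle 0.11 [[-0.0445, 0.1705], [-0.0428, 0.1169]]
scene jaws [[-0.0134, -0.0679], [-0.0182, -0.044], [0.0321, -0.0453], [0.0305, -0.0684], [-0.0241, 0.0234], [-0.0234, 0.0328]]
[0.54722994 0.06100702] [0.54259298 0.23594558]
```

Both fits are consistent. The housing's end face is at (0.501,-0.288) with axis yaw 3.005. The station is at (0.547,0.081) with yaw 0.0265. The fixed jaw face is at station y about -44.5 mm and the pad face at about +21 mm. The handle starts at about the station's -x side, at axis height. Moving towards the housing.

carry_out(
  targets=[
    [[-0.0416,-0.0394,0],0],
    [[-0.0416,-0.0394,0],0],
    [[-0.0416,-0.0394,0],0],
    [[-0.0416,-0.0394,0],0],
    [[-0.0416,-0.0394,0],0],
    [[-0.0416,-0.0394,0],0],
    [[-0.0416,-0.0394,0],0],
    [[-0.0312,-0.0451,0],0],
    [[-0.0312,-0.0451,0],0],
    [[-0.0312,-0.0451,0],0],
  ],
  fingers=0,
)

```text
time: 1.35
tool_pos: [0.4006, -0.076, 0.2247]
tool_rot: [-3.139, -0.0, 2.706]
contact_force: [0.6, 0.0, -0.0]
opening: 0.0915
```

carry_out(
  targets=[
    [[0,0,0],-0.15],
    [[0,0,0],-0.15],
    [[-0.0147,-0.0492,0.03],0],
    [[-0.0147,-0.0492,0.03],0],
    [[-0.0147,-0.0492,0.03],0],
    [[-0.0147,-0.0492,0.03],0],
    [[0,0,0],0],
  ],
)

```text
time: 2.22
tool_pos: [0.4337, -0.2895, 0.1]
tool_rot: [-3.14, -0.0, 3.009]
contact_force: [0.7, -0.1, -0.1]
opening: 0.0919
```

```bash
cat >> h.py <<'E'
from scipy.spatial.transform import Rotation as Ro
def to(target):
    s=monitor.observe(); R=Ro.from_euler("xyz",s["tool_rot"]).as_matrix()
    return np.round(R.T@(np.array(target)-s["tool_pos"]),4), s["tool_pos"].round(4), s["tool_rot"].round(4)
E
python3 -c "
from h import *
print(to([.4321,-.2788,.005]))
crop
im=eyes.read_camera('top');cv2.imwrite('pics/t1.png',im[:,:,::-1]);im=eyes.read_camera('scene');cv2.imwrite('pics/s1.png',im[:,:,::-1])
crop('pics/s1.png',170,150,140,110,5,'pics/s1c.png')
"
```

```text
(array([0.003 , 0.0105, 0.095 ]), array([ 0.4337, -0.2895,  0.1   ]), array([-3.1405e+00, -1.0000e-04,  3.0094e+00]))
```

View pics/s1c.png

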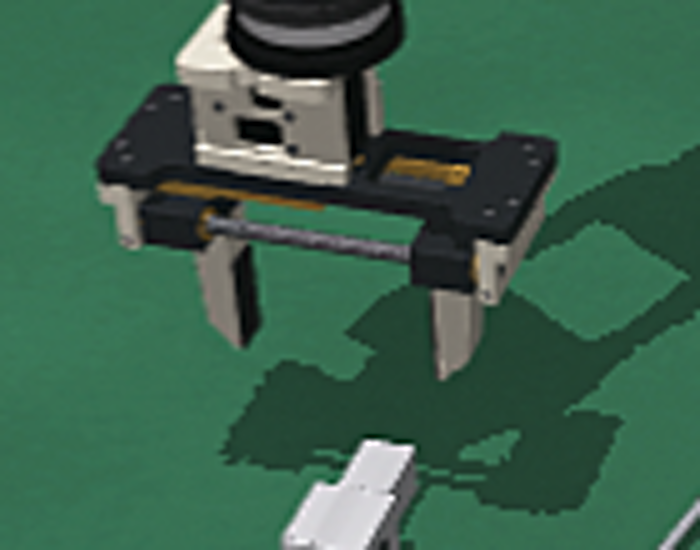

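carry_out(
  targets=[
    [[0.003,0.0105,0.03],0],
    [[0,0,0.03],0],
    [[0,0,0.025],0],
    [[0,0,0.003],0],
    [[0,0,0],0],
  ],
)

```text
time: 2.95
tool_pos: [0.4357, -0.272, 0.019]
tool_rot: [-3.136, 0.01, 3.018]
contact_force: [0.2, -0.7, 0.6]
opening: 0.0912
```

```bash
python3 -c "
from h import *
print(to([.4321,-.2788,.006]))"
```

```text
(array([ 0.0029, -0.0072,  0.013 ]), array([ 0.4357, -0.272 ,  0.019 ]), array([-3.1355,  0.0098,  3.0183]))
```

carry_out(
  targets=[
    [[0,0,0],0],
    [[0,0,0],0],
  ],
)

```text
time: 3.2
tool_pos: [0.4368, -0.2723, 0.0213]
tool_rot: [-3.133, 0.013, 3.019]
contact_force: [0.1, -0.5, 0.3]
opening: 0.0917
```

```bash
python3 -c "
from h import *
s=monitor.observe();print(s['qpos'].round(3),s['qvel'].round(3),s['contact_force'])
print(to([.4321,-.2788,.006]))"
```

```text
[-7.070e-01  5.780e-01  1.804e+00  1.000e-03  7.440e-01 -2.155e+00] [ 0.003 -0.011 -0.004 -0.001  0.004  0.   ] [ 0.12105549 -0.51716178  0.32508001]
(array([ 0.0041, -0.0069,  0.0153]), array([ 0.4368, -0.2723,  0.0213]), array([-3.1334,  0.013 ,  3.019 ]))
```

carry_out(
  targets=[
    [[0.004,-0.007,0.015],0],
    [[0,0,0.001],0.015],
    [[0,0,0],0],
  ],
)

```text
time: 3.58
tool_pos: [0.4318, -0.2799, 0.0046]
tool_rot: [-3.133, 0.014, 3.002]
contact_force: [0.8, -0.4, -0.5]
opening: 0.0915
```

```bash
python3 -c "
from h import *
s=monitor.observe();print(s['qpos'].round(3),s['qvel'].round(3),s['contact_force'],Ro.from_euler('xyz',s['tool_rot']).as_matrix().round(4)[:,2])
print(to([.4321,-.2788,.006]))"
```

```text
[-7.240e-01  6.070e-01  1.816e+00  1.000e-03  7.030e-01 -2.157e+00] [-0.006  0.009  0.005 -0.001 -0.004 -0.005] [ 0.76523181 -0.44262515 -0.53462328] [ 0.0125 -0.0102 -0.9999]
(array([-0.0001,  0.0011, -0.0014]), array([ 0.4318, -0.2799,  0.0046]), array([-3.1332,  0.0138,  3.0023]))
```

carry_out(
  targets=[
    [[0,0,-0.001],0],
    [[0,0,0],0],
    [[0,0,0],0],
    [[0,0,0],0],
    [[0,0,0],0],
  ],
  fingers=1,
  grip_force=6,
)

```text
time: 4.2
tool_pos: [0.432, -0.2799, 0.0059]
tool_rot: [-3.133, 0.014, 3.002]
contact_force: [-1.1, -1.1, 0.3]
opening: 0.0464
```

```bash
python3 -c "
from h import *
print(to([.4321,-.2788,.006]))"
```

```text
(array([ 0.    ,  0.0011, -0.0002]), array([ 0.432 , -0.2799,  0.0059]), array([-3.1331,  0.014 ,  3.0024]))
```

carry_out(
  targets=[
    [[0,0,0],0],
    [[0,0,0],0],
    [[0,0,0],0],
  ],
)

```text
time: 4.58
tool_pos: [0.432, -0.2798, 0.0059]
tool_rot: [-3.133, 0.014, 3.002]
contact_force: [0.1, 1.0, -0.1]
opening: 0.0257
```

carry_out(
  targets=[
    [[-0.0054,0,-0.0118],0],
    [[-0.0074,0,-0.0107],0],
    [[-0.0091,0,-0.0092],0],
    [[-0.0106,0,-0.0075],0],
    [[0,0,0],0],
  ],
)

```text
time: 5.2
tool_pos: [0.4664, -0.2842, 0.0485]
tool_rot: [-3.133, 0.014, 3.003]
contact_force: [-0.7, 0.3, -1.1]
opening: 0.0262
```

```bash
python3 -c "
from h import *
print(to([.432,-.2798,.006]))
im=eyes.read_camera('scene');cv2.imwrite('pics/s2.png',im[:,:,::-1])
crop('pics/s2.png',190,190,110,100,6,'pics/s2c.png')
"
```

```text
(array([ 0.0353, -0.0001,  0.042 ]), array([ 0.4664, -0.2842,  0.0485]), array([-3.133 ,  0.0144,  3.0029]))
```

View pics/s2c.png

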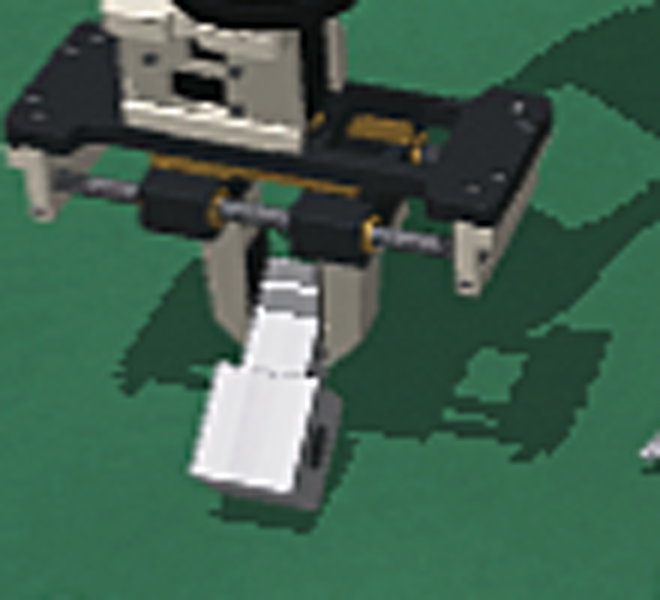

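carry_out(
  targets=[
    [[-0.0138,0,-0.0038],0],
    [[-0.0127,0,-0.0025],0],
    [[-0.0129,0,-0.0003],0],
    [[-0.0128,0,0.0019],0],
    [[-0.0075,0,0.0022],0],
    [[0,0,0],0],
    [[0,0,0],0],
  ],
)

```text
time: 6.12
tool_pos: [0.5262, -0.2918, 0.0502]
tool_rot: [-3.135, 0.009, 3.003]
contact_force: [-1.6, 0.8, 1.4]
opening: 0.0258
```

```bash
python3 -c "
from h import *
print(to([.432,-.2798,.006]))
im=eyes.read_camera('scene');cv2.imwrite('pics/s3.png',im[:,:,::-1])
crop('pics/s3.png',190,190,110,100,6,'pics/s3c.png')
"
```

```text
(array([ 0.0954, -0.0009,  0.0434]), array([ 0.5262, -0.2918,  0.0502]), array([-3.1351,  0.0091,  3.0028]))
```

View pics/s3c.png

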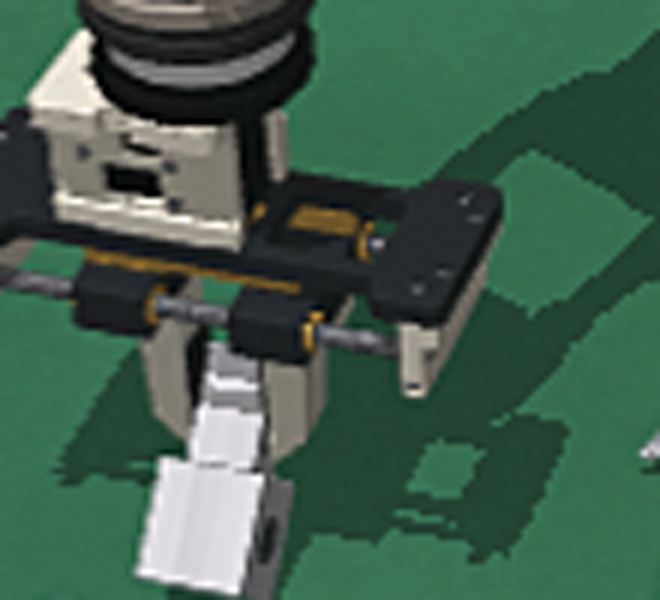

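carry_out(
  targets=[
    [[0,0,-0.006],0],
    [[0,0,-0.006],0],
    [[0,0,0],0],
    [[0,0,0],0],
  ],
  grip_force=3.5,
)

```text
time: 6.68
tool_pos: [0.5255, -0.2914, 0.0624]
tool_rot: [-3.136, 0.008, 3.002]
contact_force: [0.8, 0.1, -3.1]
opening: 0.026
```

```bash
python3 -c "
from h import *
print(to([.432,-.2798,.006]))
im=eyes.read_camera('scene');cv2.imwrite('pics/s4.png',im[:,:,::-1])
crop('pics/s4.png',190,190,110,100,6,'pics/s4c.png')
"
```

```text
(array([ 0.0947, -0.0011,  0.0556]), array([ 0.5255, -0.2914,  0.0624]), array([-3.1358,  0.0081,  3.0024]))
```

View pics/s4c.png

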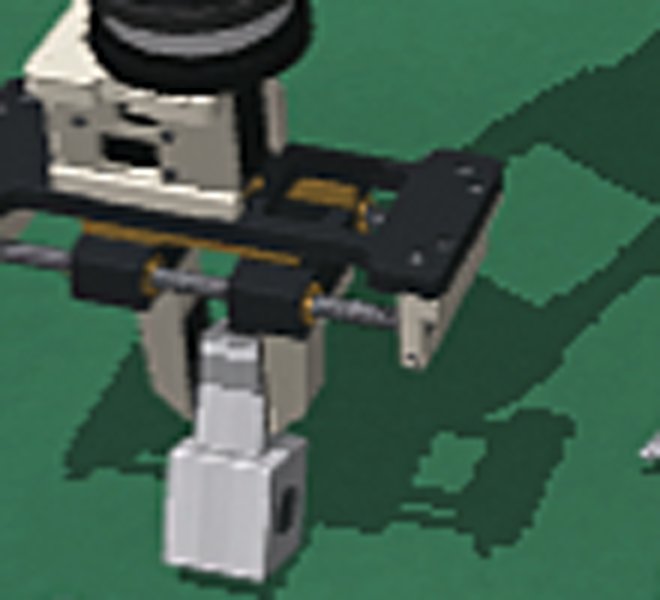

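carry_out(
  targets=[
    [[0,0,0.005],0],
    [[0,0,0.003],0],
    [[0,0,0.002],0],
    [[0,0,0],0],
  ],
)

```text
time: 7.22
tool_pos: [0.5275, -0.292, 0.0541]
tool_rot: [-3.134, 0.013, 3.002]
contact_force: [-0.0, 0.5, 0.4]
opening: 0.0262
```

```bash
python3 -c "
from h import *
im=eyes.read_camera('scene');cv2.imwrite('pics/s5.png',im[:,:,::-1])
crop('pics/s5.png',190,190,110,100,6,'pics/s5c.png')
print(monitor.observe()['contact_force'])
"
```

```text
[0.0591283  1.26613756 2.11075367]
```

View pics/s5c.png

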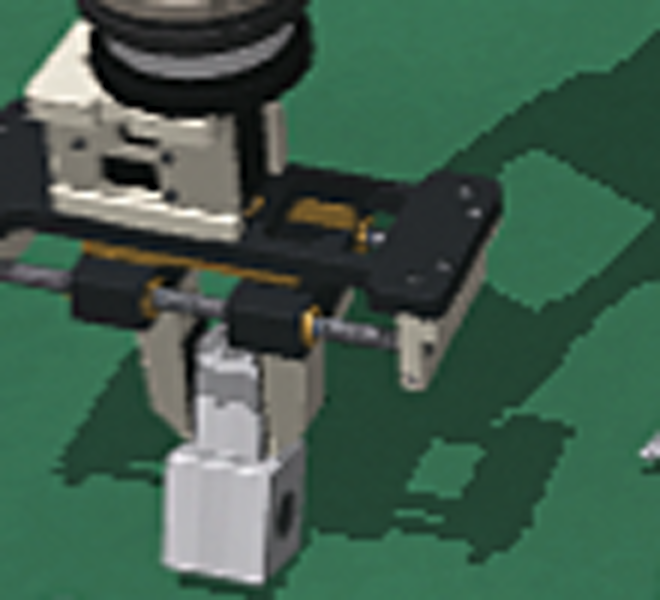

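carry_out(
  targets=[
    [[0,0,0],0],
    [[0,0,0],0],
    [[0,0,0],0],
    [[0,0,0],0],
  ],
  fingers=0.5,
)

```text
time: 7.78
tool_pos: [0.5268, -0.2922, 0.0531]
tool_rot: [-3.134, 0.011, 3.002]
contact_force: [0.5, -0.0, 0.8]
opening: 0.0462
```

```bash
python3 -c "
from h import *
im=eyes.read_camera('scene');cv2.imwrite('pics/s6.png',im[:,:,::-1])
crop('pics/s6.png',200,210,90,80,8,'pics/s6c.png')
im=eyes.read_camera('top');cv2.imwrite('pics/t6.png',im[:,:,::-1])
s=monitor.observe();print(s['tool_pos'],s['tool_rot'])
"
```

```text
[ 0.52682323 -0.29215286  0.05314496] [-3.13442293  0.01144121  3.00231184]
```

View pics/s6c.png

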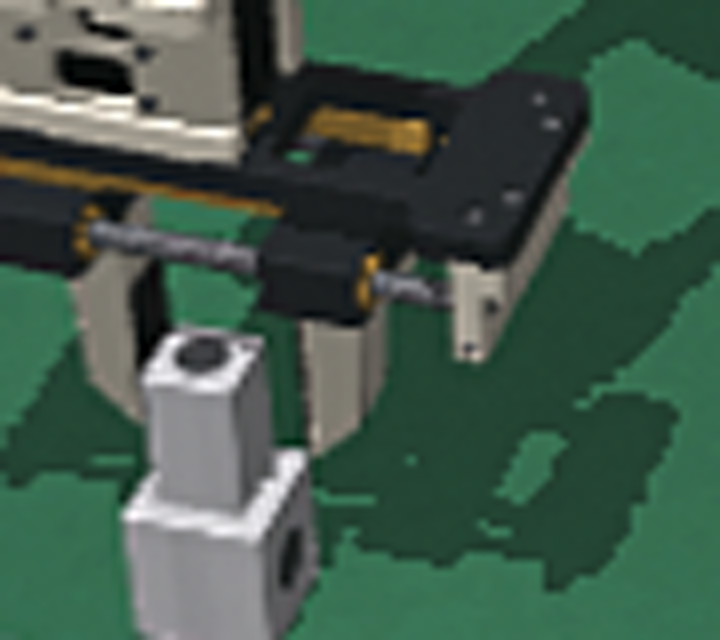

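```bash
python3 -c "
from fit import *
print(unp('scene',full([(142,380),(198,328),(268,342),(215,393)],200,210,8),.09).round(4).tolist())
print(unp('scene',full([(125,515),(262,545),(312,455)],200,210,8),.045).round(4).tolist())
s=monitor.observe();print(s['tool_pos'],s['tool_rot'])
"
```

```text
[[0.5574, -0.308, 0.09], [0.5342, -0.2985, 0.09], [0.5376, -0.2782, 0.09], [0.5603, -0.2873, 0.09]]
[[0.5628, -0.3161, 0.045], [0.5701, -0.2761, 0.045], [0.5321, -0.2709, 0.045]]
[ 0.52682323 -0.29215286  0.05314496] [-3.13442293  0.01144121  3.00231184]
```

```bash
python3 -c "
from h import *
print(to([.5475,-.2935,.0535]))"
```

```text
(array([-0.0207,  0.0015, -0.0001]), array([ 0.5268, -0.2922,  0.0531]), array([-3.1344,  0.0114,  3.0023]))
```

carry_out(
  targets=[
    [[-0.01,0.001,-0.001],0],
    [[-0.0107,0.001,-0.001],0],
    [[0,0,0],0],
  ],
)

```text
time: 8.25
tool_pos: [0.5496, -0.2933, 0.0558]
tool_rot: [-3.134, 0.012, 3.002]
contact_force: [0.8, -0.5, 0.0]
opening: 0.046
```

carry_out(
  targets=[
    [[0,0,0],0],
    [[0,0,0],0],
    [[0,0,0],0],
    [[0,0,0],0],
  ],
  fingers=1,
  grip_force=20,
)

```text
time: 8.75
tool_pos: [0.5493, -0.2931, 0.0554]
tool_rot: [-3.134, 0.012, 3.002]
contact_force: [0.6, 0.5, -2.1]
opening: 0.026
```

```bash
python3 -c "
from h import *
print(to([.5475,-.2935,.0535]),monitor.observe()['qpos'].round(3))"
```

```text
(array([ 0.0018, -0.0006,  0.0019]), array([ 0.5493, -0.2931,  0.0554]), array([-3.1343,  0.0118,  3.0025])) [-6.130e-01  6.800e-01  1.458e+00 -1.000e-03  9.900e-01 -2.043e+00]
```

carry_out(
  targets=[
    [[0,0,-0.04],0],
    [[0,0,-0.045],0],
    [[0,0,-0.045],0],
    [[0,0,0],0],
  ],
)

```text
time: 9.25
tool_pos: [0.546, -0.2909, 0.186]
tool_rot: [-3.138, 0.005, 3.002]
contact_force: [-0.3, -0.2, -3.5]
opening: 0.0259
```

carry_out(
  targets=[
    [[0.0062,0.044,0],0.1757],
    [[0.0137,0.0422,0],0.1757],
    [[0.0209,0.0392,0],0.1757],
    [[0.0274,0.0349,0],0.1757],
    [[0.0331,0.0296,0],0.1757],
    [[0.0378,0.0233,0],0.1757],
    [[0.0413,0.0164,0],0.1757],
    [[0.0435,0.0089,0],0.1757],
    [[0,0,0],0],
    [[0,0,0],0],
  ],
)

```text
time: 10.5
tool_pos: [0.5426, 0.0762, 0.1666]
tool_rot: [-3.114, -0.002, 1.548]
contact_force: [0.3, 0.2, -2.8]
opening: 0.0258
```

```bash
python3 -c "
from h import *
print(to([.5473,.0602,.1154]),monitor.observe()['qpos'].round(3))
im=eyes.read_camera('scene');cv2.imwrite('pics/s7.png',im[:,:,::-1])
crop('pics/s7.png',310,130,160,200,4,'pics/s7c.png')
"
```

```text
(array([-0.016 ,  0.0065,  0.051 ]), array([0.5426, 0.0762, 0.1666]), array([-3.1141e+00, -2.3000e-03,  1.5482e+00])) [-0.002  0.452  1.527  0.003  1.189  0.019]
```

View pics/s7c.png

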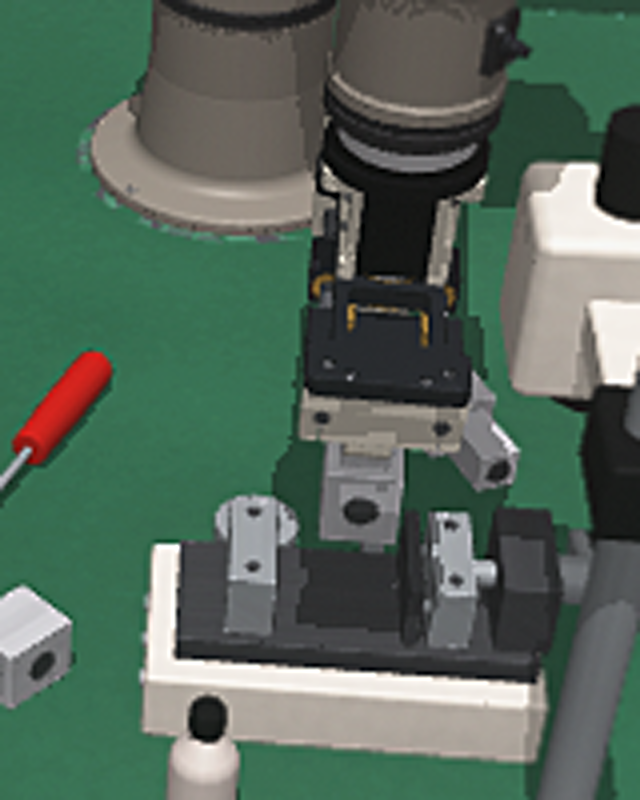

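carry_out(
  targets=[
    [[-0.008,0.0033,0],-0.025],
    [[-0.008,0.0033,0],-0.024],
    [[0,0,0],0],
    [[0,0,0],0],
  ],
)

```text
time: 11.05
tool_pos: [0.5481, 0.0556, 0.1646]
tool_rot: [-3.111, -0.004, 1.595]
contact_force: [-0.5, 0.4, -3.1]
opening: 0.0259
```

```bash
python3 -c "
from h import *
print(to([.5473,.0602,.1154]),monitor.observe()['qvel'].round(3))
"
```

```text
(array([0.0044, 0.0008, 0.0492]), array([0.5481, 0.0556, 0.1646]), array([-3.1106, -0.0039,  1.595 ])) [-0.014 -0.     0.002 -0.003 -0.003 -0.004]
```

carry_out(
  targets=[
    [[0.0035,-0.001,0.01],0],
    [[0,0,0.012],0],
    [[0,0,0.01],0],
    [[0,0,0],0],
  ],
)

```text
time: 11.55
tool_pos: [0.5449, 0.0598, 0.1295]
tool_rot: [-3.108, -0.004, 1.595]
contact_force: [0.7, -0.2, -2.4]
opening: 0.0262
```

```bash
python3 -c "
from h import *
print(to([.5473,.0602,.1154]),monitor.observe()['qvel'].round(3))
im=eyes.read_camera('scene');cv2.imwrite('pics/s8.png',im[:,:,::-1])
crop('pics/s8.png',330,190,130,120,6,'pics/s8c.png')
im=eyes.read_camera('top');cv2.imwrite('pics/t8.png',im[:,:,::-1])
crop('pics/t8.png',140,160,200,150,4,'pics/t8c.png')
"
```

```text
(array([0.0003, 0.0029, 0.014 ]), array([0.5449, 0.0598, 0.1295]), array([-3.1085, -0.0042,  1.5951])) [ 0.003 -0.003 -0.01   0.001 -0.004 -0.   ]
```

View pics/s8c.png

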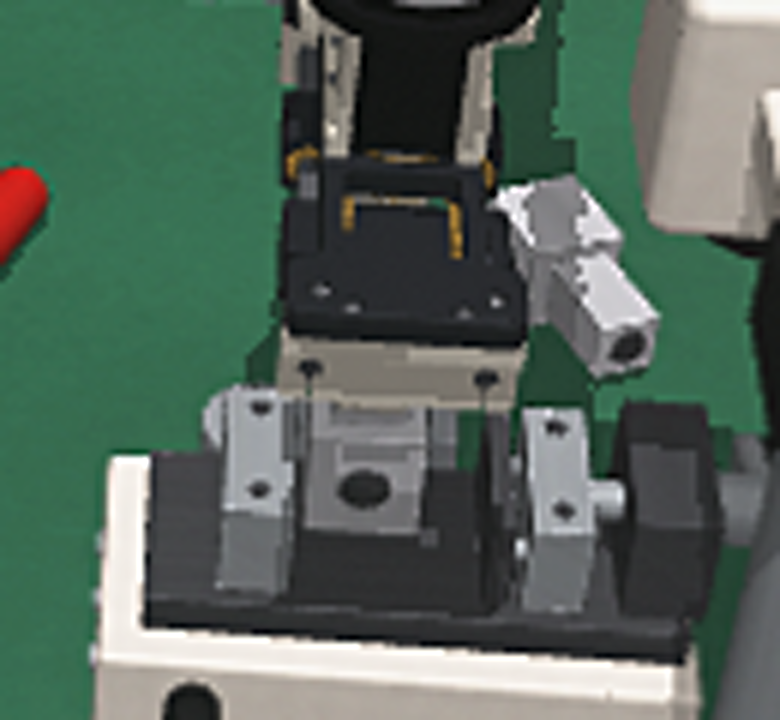

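View pics/t8c.png

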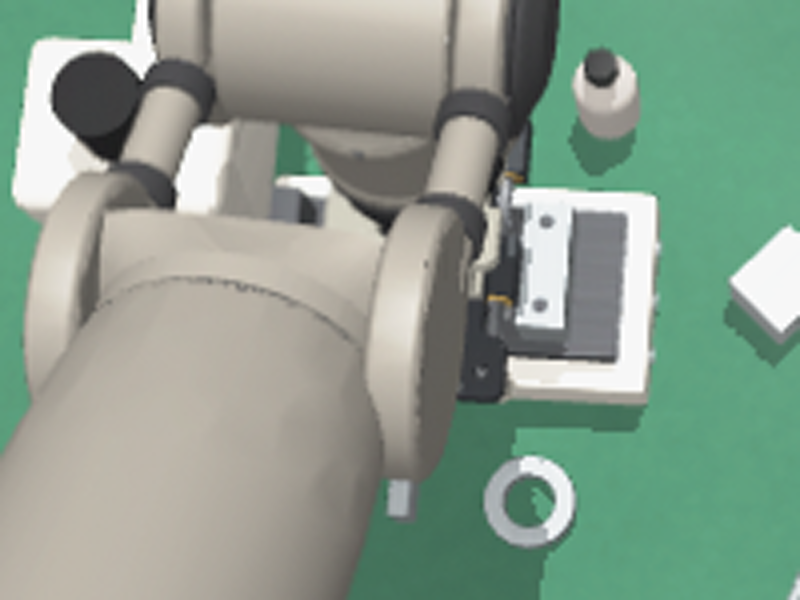

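The scene view shows the foot between the jaws, at crop (365,490), clear on both sides. Lowering the last 14 mm.

carry_out(
  targets=[
    [[0,0.002,0.006],0],
    [[0,0,0.004],0],
    [[0,0,0.003],0],
    [[0,0,0],0],
  ],
)

```text
time: 12.15
tool_pos: [0.5479, 0.0598, 0.1173]
tool_rot: [-3.112, -0.004, 1.595]
contact_force: [0.3, 0.5, -2.4]
opening: 0.0259
```

carry_out(
  targets=[
    [[0,0,0.002],0],
    [[0,0,0.001],0],
    [[0,0,0],0],
  ],
)

```text
time: 12.52
tool_pos: [0.5483, 0.0599, 0.1162]
tool_rot: [-3.114, -0.004, 1.595]
contact_force: [-0.3, -0.3, -2.8]
opening: 0.0258
```

carry_out(
  targets=[
    [[0,0,0.002],0],
    [[0,0,0.001],0],
    [[0,0,0],0],
  ],
)

```text
time: 12.9
tool_pos: [0.5484, 0.06, 0.1161]
tool_rot: [-3.117, -0.004, 1.595]
contact_force: [-0.1, -0.4, -2.6]
opening: 0.0262
```

carry_out(
  targets=[
    [[0,0,0.004],0],
    [[0,0,0.0],0],
  ],
)

```text
time: 13.15
tool_pos: [0.5488, 0.0607, 0.115]
tool_rot: [-3.119, -0.005, 1.595]
contact_force: [-0.7, 0.1, -2.7]
opening: 0.0256
```

carry_out(
  targets=[
    [[0,0,0.004],0],
    [[0,0,0.0],0],
  ],
)

```text
time: 13.4
tool_pos: [0.5492, 0.061, 0.1136]
tool_rot: [-3.122, -0.005, 1.596]
contact_force: [0.1, 0.2, -2.6]
opening: 0.0261
```

```bash
python3 -c "
from h import *
im=eyes.read_camera('scene');cv2.imwrite('pics/s9.png',im[:,:,::-1])
crop('pics/s9.png',330,210,100,90,8,'pics/s9c.png')
s=monitor.observe();print(s['contact_force'],s['torque'],s['tool_pos'],s['tool_rot'],s['qvel'].round(3))
"
```

```text
[-0.15122644 -0.35371723 -2.06138417] [-0.11220319  0.03250186  0.04916043] [0.54926107 0.06096014 0.11343203] [-3.12186848 -0.00477078  1.59548514] [-0.002  0.014  0.003 -0.    -0.009 -0.001]
```

View pics/s9c.png

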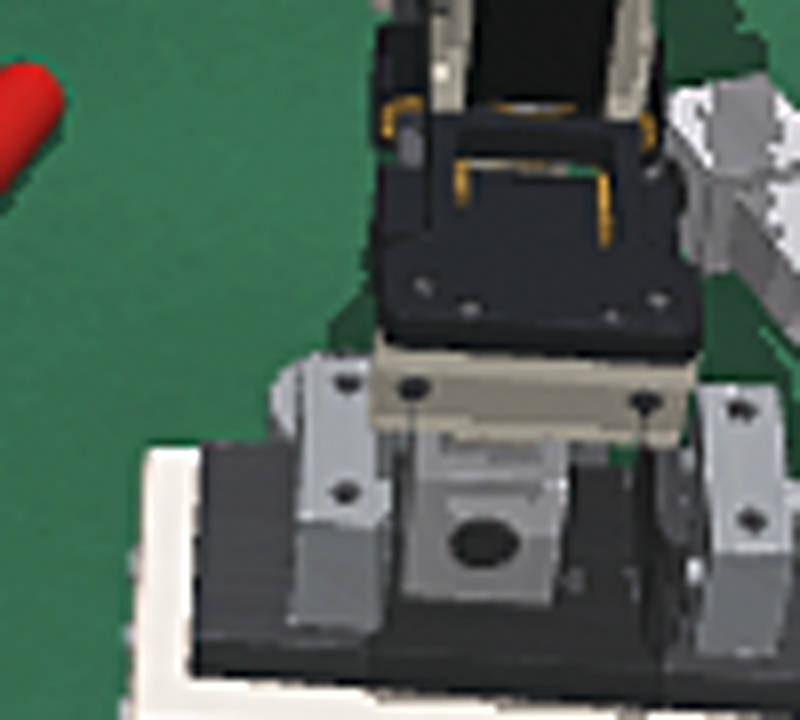

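```bash
python3 -c "
from h import *
p=[0.5467,0.0810,0.0265];c,s=np.cos(p[2]),np.sin(p[2])
for z in(.056,.06,.064,.068):
  print(z,((proj('scene',[(p[0]+c*x-s*y,p[1]+s*x+c*y,z) for x,y in((.021,-.039),(.021,.001))])-[330,210])*8+3.5).round(0).tolist())
"
```

```text
0.056 [[397.0, 612.0], [549.0, 622.0]]
0.06 [[398.0, 601.0], [551.0, 611.0]]
0.064 [[400.0, 589.0], [552.0, 600.0]]
0.068 [[401.0, 578.0], [554.0, 589.0]]
```

carry_out(
  targets=[
    [[0,0,0.004],0],
    [[0,0,0.0],0],
  ],
)

```text
time: 13.7
tool_pos: [0.5494, 0.061, 0.112]
tool_rot: [-3.123, -0.005, 1.596]
contact_force: [-0.4, -0.7, -3.5]
opening: 0.026
```

carry_out(
  targets=[
    [[0,0,0.004],0],
    [[0,0,0.002],0],
    [[0,0,0.0],0],
  ],
)

```text
time: 14.08
tool_pos: [0.5495, 0.0609, 0.1101]
tool_rot: [-3.126, -0.004, 1.596]
contact_force: [0.3, 0.6, -2.9]
opening: 0.0259
```

```bash
python3 -c "
from h import *
im=eyes.read_camera('scene');cv2.imwrite('pics/s10.png',im[:,:,::-1])
crop('pics/s10.png',360,240,60,55,13,'pics/s10c.png')
"
```

```text
(no output)
```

View pics/s10c.png

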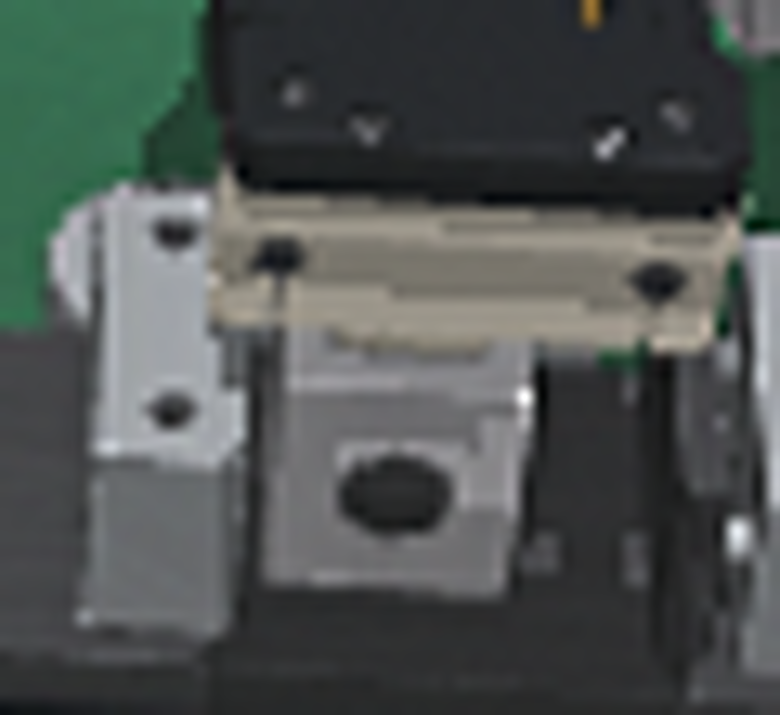

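carry_out(
  targets=[
    [[0,0,0],0],
    [[0,0,0.0],0],
    [[0,0,0.0],0],
    [[0,0,0],0],
  ],
  fingers=0.4,
)

```text
time: 14.62
tool_pos: [0.5499, 0.0607, 0.1083]
tool_rot: [-3.125, -0.004, 1.596]
contact_force: [0.1, 0.1, -1.0]
opening: 0.0546
```

```bash
python3 -c "
from h import *
im=eyes.read_camera('scene');cv2.imwrite('pics/s11.png',im[:,:,::-1])
crop('pics/s11.png',360,240,60,55,13,'pics/s11c.png')
"
```

```text
(no output)
```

View pics/s11c.png

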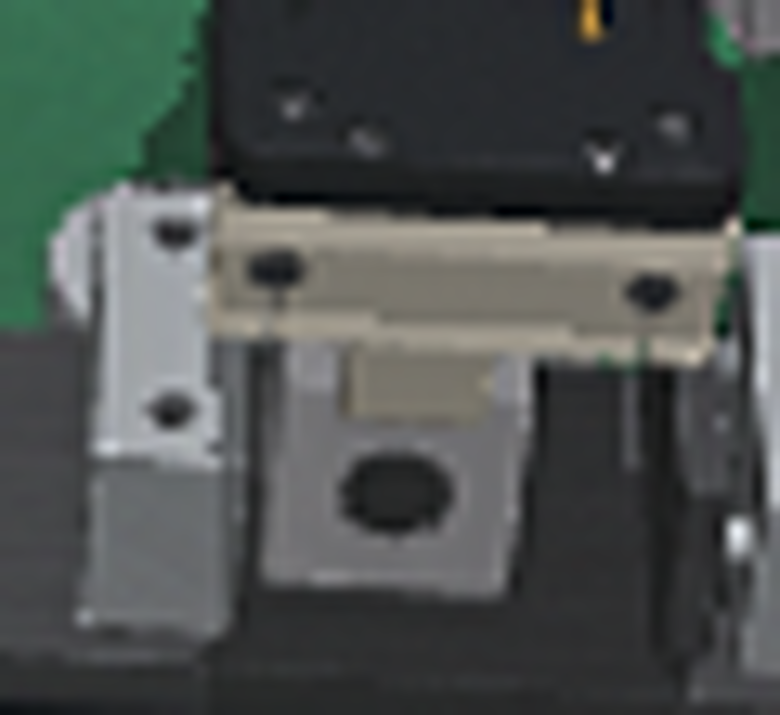

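carry_out(
  targets=[
    [[0,0,-0.01],0],
    [[0,0,-0.03],0],
    [[0,0,-0.04],0],
    [[0,0,-0.04],0],
    [[0,0,0],0],
  ],
)

```text
time: 15.3
tool_pos: [0.5522, 0.0603, 0.2345]
tool_rot: [-3.126, -0.004, 1.596]
contact_force: [0.1, 0.0, -0.8]
opening: 0.055
```

```bash
python3 -c "
from h import *
im=eyes.read_camera('scene');cv2.imwrite('pics/s12.png',im[:,:,::-1])
crop('pics/s12.png',340,200,130,110,6,'pics/s12c.png')
print(monitor.observe()['qpos'])
"
```

```text
[-0.03118613  0.40280492  1.41519629  0.00336454  1.34255788 -0.05682128]
```

View pics/s12c.png

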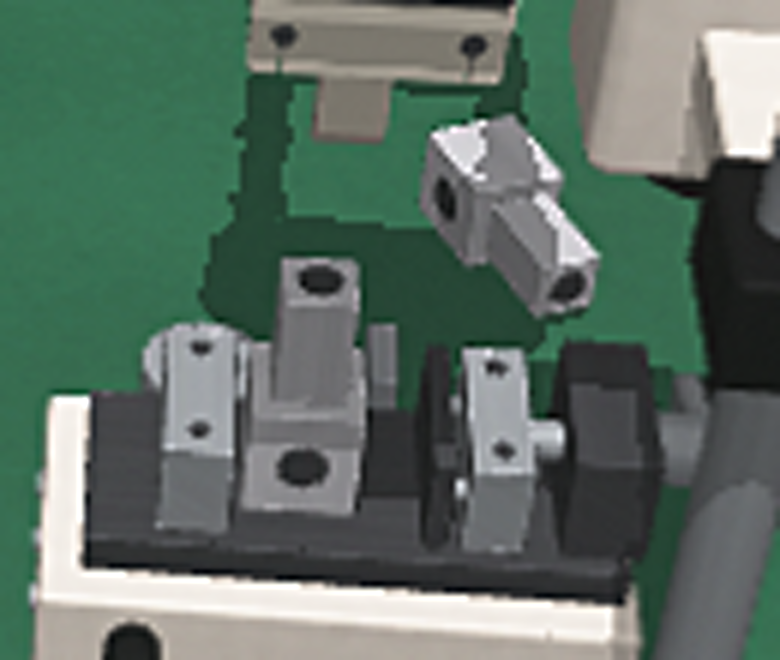

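The housing stands upright between the jaws: foot front at crop (300,470), neck end at (320,280). Checking its pose.

```bash
python3 -c "
from fit import *
p=[0.5467,0.0810,0.0265]
R=np.array([[np.cos(p[2]),-np.sin(p[2])],[np.sin(p[2]),np.cos(p[2])]])
def loc(n,uv,z): return ((unp(n,uv,z)[:,:2]-p[:2])@R).round(4).tolist()
print(loc('scene',full([(243,508),(352,516)],340,200,6),.06))
print(loc('scene',full([(245,403),(362,411)],340,200,6),.105))
print(loc('scene',full([(280,261),(355,263),(354,295),(277,291)],340,200,6),.150))
im=eyes.read_camera('top');cv2.imwrite('pics/t12.png',im[:,:,::-1])
"
```

```text
[[0.0197, -0.0375], [0.02, 0.0008]]
[[0.0149, -0.0405], [0.0151, -0.0004]]
[[-0.0085, -0.0323], [-0.01, -0.0067], [0.0075, -0.0076], [0.0079, -0.0335]]
```

View pics/t12.png

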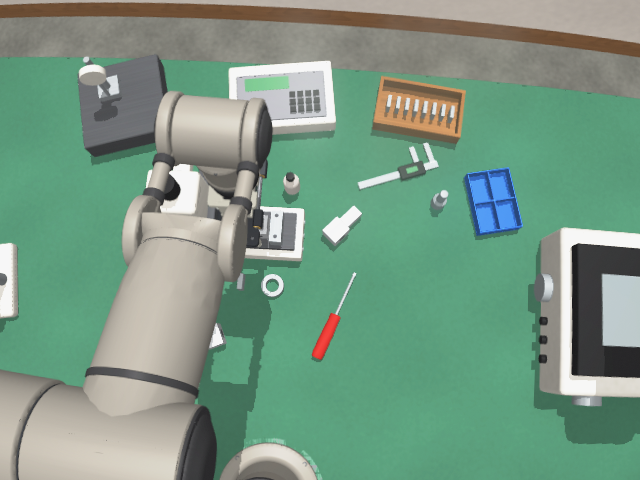

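carry_out(
  targets=[
    [[0,-0.055,-0.02],0],
    [[0,-0.055,-0.02],0],
    [[0,-0.055,-0.02],0],
    [[0.05,-0.02,0],0],
    [[0.05,-0.02,0],0],
    [[0.05,-0.02,0],0],
    [[0.045,-0.03,0],0],
    [[0.03,-0.045,0],0],
    [[0.03,-0.045,0],0],
    [[0.02,-0.045,0],0],
  ],
)

```text
time: 16.65
tool_pos: [0.1417, 0.3301, 0.2932]
tool_rot: [-3.093, 0.002, 1.585]
contact_force: [0.4, 0.4, -0.1]
opening: 0.0554
```

```bash
python3 -c "
from h import *
s=monitor.observe();print(s['qpos'].round(3),s['qvel'].round(3),s['tool_pos'],s['tool_rot'])
"
```

```text
[ 0.917 -0.011  1.774  0.037  1.41   0.897] [ 1.07  -0.091  0.071  0.03   0.005  1.057] [0.14174807 0.33006464 0.2932273 ] [-3.09319201e+00  1.97966614e-03  1.58468563e+00]
```

carry_out(
  targets=[
    [[0.01,-0.05,0],0],
    [[0.005,-0.05,0],0],
    [[0,-0.05,0],0],
    [[0,-0.04,0],0],
    [[0,0,0],0],
    [[0,0,0],0],
  ],
)

```text
time: 17.4
tool_pos: [-0.0576, 0.3391, 0.2965]
tool_rot: [-3.089, 0.016, 1.591]
contact_force: [0.5, 0.3, -0.3]
opening: 0.0552
```

```bash
cat >> h.py <<'E'
def st():
    s=monitor.observe(); print(s['qpos'].round(3),s['qvel'].round(2)); print(s['time'],s['tool_pos'].round(4),Ro.from_euler('xyz',s['tool_rot']).as_matrix().round(3).tolist(),s['contact_force'].round(1))
E
python3 -c "
from h import *
st()"
```

```text
[ 1.467 -0.053  1.805  0.051  1.411  1.439] [ 0.02  0.    0.01  0.   -0.    0.01]
17.4 [-0.0576  0.3391  0.2965] [[-0.02, 0.998, -0.052], [1.0, 0.019, -0.017], [-0.016, -0.053, -0.998]] [ 0.5  0.3 -0.3]
```

```bash
cat > kin.py <<'E'
import numpy as np
from scipy.optimize import least_squares
from scipy.spatial.transform import Rotation as Ro
D=[([.981,.34273,1.52502,0,1.27539,-.146],[.22517,.47381,.22604]),
([-.707,.578,1.804,.001,.744,-2.155],[.4368,-.2723,.0213]),
([-.724,.607,1.816,.001,.703,-2.157],[.4318,-.2799,.0046]),
([-.613,.680,1.458,-.001,.990,-2.043],[.5493,-.2931,.0554]),
([-.002,.452,1.527,.003,1.189,.019],[.5426,.0762,.1666]),
([-.03119,.40280,1.41520,.00336,1.34256,-.05682],[.5522,.0603,.2345]),
([1.467,-.053,1.805,.051,1.411,1.439],[-.0576,.3391,.2965])]
def Rz(a): return Ro.from_euler('z',a).as_matrix()
def Ry(a): return Ro.from_euler('y',a).as_matrix()
def fk(q,P):
    d,r0,L1,L2,a,Lt,h=P
    # column z up; pitch about plane-normal: rotation about +y takes z to x
    R=Rz(q[0]); p=np.array([0,0,h])+R@[r0,d,0]
    R=R@Ry(q[1]); p=p+R@[0,0,L1]
    R=R@Ry(q[2]); p=p+R@[a,0,L2]
    R=R@Rz(q[3])@Ry(q[4]); p=p+R@[0,0,Lt]
    R=R@Rz(q[5]); return p,R
if __name__=="__main__":
    f=lambda P: np.concatenate([fk(q,P)[0]-x for q,x in D])
    r=least_squares(f,[.08,0,.4,.4,0,.3,.2]); print(r.x.round(4)); print(r.fun.reshape(-1,3).round(4))
    print(fk(D[-1][0],r.x)[1].round(3).tolist(),fk(D[0][0],r.x)[1].round(3).tolist())
E
python3 kin.py
```

```text
[ 0.0764 -0.0008  0.507   0.3805  0.047   0.3188  0.2239]
[[ 0.0001  0.0002  0.0004]
 [ 0.0001 -0.0002  0.0003]
 [-0.0001  0.0004 -0.0003]
 [ 0.     -0.0002 -0.    ]
 [ 0.0004 -0.      0.0006]
 [-0.0007 -0.     -0.0015]
 [-0.      0.0001  0.0006]]
[[-0.998, -0.02, -0.052], [-0.019, 1.0, -0.016], [0.053, -0.015, -0.999]] [[-0.429, -0.903, -0.001], [-0.903, 0.429, -0.001], [0.002, 0.0, -1.0]]
```

```bash
python3 -c "
from h import *
print(unp('top',[(540,235),(540,392),(575,235),(575,380),(268,475)],0.0).round(3).tolist())
print(unp('scene',[(157,200),(0,275),(60,65),(140,112),(60,95),(368,180),(75,0),(0,130)],0.0).round(3).tolist())
"
```

```text
[[0.595, -0.562, 0.0], [0.247, -0.566, 0.0], [0.602, -0.647, 0.0], [0.276, -0.646, 0.0], [0.037, 0.004, 0.0]]
[[0.24, -0.568, 0.0], [0.577, -0.814, 0.0], [-0.646, -1.279, 0.0], [-0.279, -0.81, 0.0], [-0.371, -1.144, 0.0], [0.061, 0.004, 0.0], [-1.531, -1.63, 0.0], [-0.082, -1.202, 0.0]]
```

Run:
```python
from kin import *
from scipy.optimize import least_squares, minimize
P=[0.0764,-0.0008,0.507,0.3805,0.047,0.3188,0.2239]
lo=np.array([-2.53,-.77,.04,-1,.28,-3.11]);hi=np.array([2.53,2.02,2.7,4.14,2.66,3.11])
# feasibility at the handle with tilt t toward station -y
c,s=np.cos(.0265),np.sin(.0265)
def w(x,y,z): return np.array([.5467+c*x-s*y,.081+s*x+c*y,z])
for t in np.radians([0,10,20,30,40]):
    zt=np.array([s*np.sin(t),-c*np.sin(t),-np.cos(t)]); yt=np.array([c,s,0]); xt=np.cross(yt,zt)
    Rt=np.c_[xt,yt,zt]@Ro.from_euler('z',-np.pi/2).as_matrix()  # model frame
    for ph in(-90,0,90,180):
        a=np.radians(ph); g=w(.04*np.sin(a),.160,.085-.04*np.cos(a)); tcp=g+.019*zt
        best=None
        for q0 in([.2,.5,1.5,-.5,1.2,0],[.2,.5,1.5,.5,1.2,0],[.3,.5,1.5,1.5,1.2,-1]):
            for sg in (1,-1):
                f=lambda q:np.concatenate([fk(q,P)[0]-tcp,((fk(q,P)[1]-Rt@np.diag([sg,sg,1]))*.3).ravel()])
                r=least_squares(f,q0,bounds=(lo,hi))
                if best is None or r.cost<best.cost: best=r
        print(int(np.degrees(t)),ph,best.x.round(2),'err',np.sqrt(2*best.cost).round(5))
```

```text
0 -90 [ 0.31  0.57  1.64  0.    0.93 -2.86] err 0.0
0 0 [ 0.29  0.68  1.56  0.    0.9  -2.88] err 0.0
0 90 [ 0.27  0.69  1.41  0.    1.05 -2.9 ] err 0.0
0 180 [ 0.29  0.58  1.49  0.    1.07 -2.88] err 0.0
10 -90 [ 0.4   0.61  1.57 -0.19  1.03  0.47] err 0.0
10 0 [ 0.37  0.72  1.49 -0.2   1.    0.46] err 0.0
10 90 [ 0.35  0.72  1.35 -0.18  1.13  0.41] err 0.0
10 180 [ 0.37  0.62  1.43 -0.18  1.16  0.42] err 0.0
20 -90 [ 0.47  0.67  1.5  -0.34  1.15  0.62] err 0.0
20 0 [ 0.45  0.77  1.42 -0.35  1.12  0.6 ] err 0.0
20 90 [ 0.42  0.78  1.28 -0.34  1.25 -2.61] err 0.0
20 180 [ 0.45  0.68  1.36 -0.33  1.27 -2.6 ] err 0.0
29 -90 [ 0.54  0.74  1.43 -0.47  1.28  0.72] err 0.0
29 0 [ 0.51  0.84  1.34 -0.48  1.26 -2.43] err 0.0
29 90 [ 0.49  0.84  1.2  -0.48  1.37 -2.52] err 0.0
29 180 [ 0.51  0.74  1.29 -0.47  1.39 -2.5 ] err 0.0
40 -90 [ 0.6   0.82  1.36 -0.58  1.42  0.8 ] err 0.0
40 0 [ 0.57  0.92  1.27 -0.59  1.4   0.78] err 0.0
40 90 [ 0.54  0.92  1.13 -0.6   1.5   0.68] err 0.0
40 180 [ 0.57  0.82  1.23 -0.58  1.52  0.7 ] err 0.0
```

carry_out(
  targets=[
    [[-0.004,0.052,0],0],
    [[-0.004,0.052,0],0],
    [[-0.004,0.052,0],0],
    [[-0.004,0.052,0],0],
    [[-0.004,0.052,0],0],
    [[-0.05,0.037,0],0],
    [[-0.05,0.037,0],0],
    [[-0.05,0.037,0],0],
    [[-0.05,0.037,0],0],
    [[-0.06,0.002,0],0],
  ],
)

```text
time: 18.65
tool_pos: [0.3684, 0.0606, 0.2738]
tool_rot: [-3.083, 0.02, 1.581]
contact_force: [0.8, -0.8, -0.6]
opening: 0.0551
```

carry_out(
  targets=[
    [[-0.06,0.0,0],0],
    [[-0.06,0.0,0],0],
    [[-0.06,0,0],0],
    [[-0.042,-0.032,0],0],
    [[-0.042,-0.032,0],0],
    [[-0.042,-0.032,0],0],
    [[-0.042,-0.032,0],0],
    [[-0.03,-0.03,0],0],
    [[0,0,0],0],
  ],
)

```text
time: 19.77
tool_pos: [0.1965, -0.3387, 0.2864]
tool_rot: [-3.075, 0.016, 1.552]
contact_force: [-0.2, -0.0, 0.0]
opening: 0.0553
```

```bash
python3 -c "
from h import *
st()"
```

```text
[-1.186  0.059  1.721 -0.069  1.373 -1.152] [0.   0.   0.02 0.02 0.01 0.01]
19.775 [ 0.1965 -0.3387  0.2864] [[0.019, 0.998, -0.067], [1.0, -0.02, -0.014], [-0.016, -0.067, -0.998]] [-0.2 -0.   0. ]
```

carry_out(
  targets=[
    [[-0.054,-0.018,0],0],
    [[-0.054,-0.018,0],0],
    [[-0.054,-0.018,0],0],
    [[-0.054,-0.018,0],0],
    [[-0.054,-0.018,0],0],
    [[-0.054,-0.018,0],0],
    [[-0.05,-0.01,0],0],
    [[-0.05,0,0],0],
  ],
)

```text
time: 20.78
tool_pos: [0.0643, -0.7622, 0.2957]
tool_rot: [-3.078, 0.007, 1.546]
contact_force: [0.2, -1.8, 0.3]
opening: 0.055
```

```bash
python3 -c "
from h import *
st()"
```

```text
[-1.56   0.86   0.431 -0.067  1.845 -1.553] [-0.01  1.14 -2.23 -0.01  1.08 -0.09]
20.775 [ 0.0643 -0.7622  0.2957] [[0.025, 0.998, -0.064], [1.0, -0.025, -0.006], [-0.007, -0.064, -0.998]] [ 0.2 -1.8  0.3]
```

carry_out(
  targets=[
    [[-0.03,0,0],0],
    [[-0.03,0,0],0],
    [[-0.06,0,0],0],
    [[-0.06,0,0],0],
    [[-0.06,0,0],0],
  ],
)

```text
time: 21.4
tool_pos: [0.0464, -0.8606, 0.2286]
tool_rot: [-3.089, 0.109, 1.551]
contact_force: [-0.5, 0.0, -0.2]
opening: 0.0551
```

```bash
python3 -c "
from h import *
st()"
```

```text
[-1.586  1.13   0.039 -0.056  1.864 -1.582] [-0.05  0.15 -0.01  0.04 -0.44 -0.03]
21.4 [ 0.0464 -0.8606  0.2286] [[0.02, 0.998, -0.055], [0.994, -0.026, -0.107], [-0.108, -0.052, -0.993]] [-0.5  0.  -0.2]
```

carry_out(
  targets=[
    [[-0.05,0,-0.02],0],
    [[-0.05,0,-0.02],0],
    [[-0.05,0,-0.02],0],
    [[-0.05,0,-0.02],0],
  ],
)

```text
time: 21.9
tool_pos: [0.0363, -0.8906, 0.2747]
tool_rot: [-3.098, 0.252, 1.557]
contact_force: [0.2, -0.2, -0.2]
opening: 0.055
```

```bash
python3 -c "
from h import *
st()"
```

```text
[-1.602  1.085  0.036 -0.04   1.768 -1.596] [-0.03 -0.12 -0.    0.03 -0.19 -0.03]
21.9 [ 0.0363 -0.8906  0.2747] [[0.013, 0.999, -0.047], [0.968, -0.024, -0.248], [-0.249, -0.042, -0.968]] [ 0.2 -0.2 -0.2]
```

carry_out(
  targets=[
    [[-0.055,0,-0.005],0],
    [[-0.055,0,-0.004],0],
    [[-0.055,0,-0.002],0],
    [[-0.055,0,0],0],
    [[-0.055,0,0.002],0],
    [[-0.055,0,0.004],0],
  ],
)

```text
time: 22.65
tool_pos: [0.0219, -0.9637, 0.3059]
tool_rot: [-3.106, 0.499, 1.568]
contact_force: [0.3, -0.5, -0.2]
opening: 0.0551
```

```bash
python3 -c "
from h import *
st()"
```

```text
[-1.624  1.082  0.037 -0.011  1.523 -1.614] [-0.02  0.   -0.    0.04 -0.33 -0.02]
22.65 [ 0.0219 -0.9637  0.3059] [[0.003, 0.999, -0.037], [0.878, -0.02, -0.479], [-0.479, -0.031, -0.877]] [ 0.3 -0.5 -0.2]
```

carry_out(
  targets=[
    [[-0.04,0,0.004],0],
    [[0.02,0,-0.01],0],
    [[0.045,0,-0.027],0],
    [[0.05,0,-0.03],0],
    [[0.05,0,-0.03],0],
    [[0.05,0,-0.03],0],
    [[0.05,0,-0.03],0],
  ],
)

```text
time: 23.52
tool_pos: [0.0253, -0.6804, 0.3131]
tool_rot: [-3.107, 0.541, 1.568]
contact_force: [0.3, 0.5, 0.4]
opening: 0.0548
```

```bash
python3 -c "
from h import *
st()"
```

```text
[-1.648  0.3    1.47   0.004  0.83  -1.638] [-0.05 -0.94  1.35  0.03 -0.46 -0.06]
23.525 [ 0.0253 -0.6804  0.3131] [[0.002, 0.999, -0.036], [0.857, -0.02, -0.514], [-0.515, -0.03, -0.857]] [0.3 0.5 0.4]
```

carry_out(
  targets=[
    [[0.033,0.028,-0.021],0],
    [[0.037,0.031,-0.023],0],
    [[0.037,0.031,-0.023],0],
    [[0.013,0.044,-0.018],0],
    [[0.013,0.044,-0.018],0],
    [[0.013,0.044,-0.018],0],
    [[0.013,0.044,-0.018],0],
  ],
)

```text
time: 24.4
tool_pos: [0.3009, -0.4687, 0.3531]
tool_rot: [-3.115, 0.561, 1.558]
contact_force: [0.2, -0.2, -0.7]
opening: 0.0551
```

```bash
cat >> h.py <<'E'
def legs(pts,step=.056):
    s=monitor.observe(); R=Ro.from_euler("xyz",s["tool_rot"]).as_matrix(); a=s["tool_pos"]
    for b in pts:
        d=R.T@(np.array(b)-a); n=int(np.ceil(np.linalg.norm(d)/step)); print(n,(d/n).round(4)); a=np.array(b)
E
python3 -c "
from h import *
st()
legs([(.37,-.25,.35),(.36,.05,.36),(.36,.30,.36)])"
```

```text
[-0.944  0.113  1.61  -0.413  1.007 -0.773] [ 0.95  0.21 -0.43 -0.38  0.53  0.96]
24.4 [ 0.3009 -0.4687  0.3531] [[0.011, 0.999, -0.033], [0.847, -0.027, -0.531], [-0.532, -0.022, -0.846]] [ 0.2 -0.2 -0.7]
5 [ 0.0375  0.0126 -0.0232]
6 [ 0.0414 -0.0031 -0.0279]
5 [ 0.0423 -0.0014 -0.0266]
```

Run:
```python
from kin import *
from h import monitor
P=[0.0764,-0.0008,0.507,0.3805,0.047,0.3188,0.2239]
s=monitor.observe(); q=s['qpos'].copy(); p,R=fk(q,P); print(p-s['tool_pos'])
a=p
for b in [(.35,-.35,.35),(.37,-.25,.35),(.36,-.1,.36),(.36,.05,.36),(.36,.2,.36),(.36,.3,.36),(.45,.36,.36),(.5,.34,.3)]:
    for k in(.5,1):
        t=a+(np.array(b)-a)*k
        r=least_squares(lambda x:np.concatenate([fk(x,P)[0]-t,((fk(x,P)[1]-R)*.3).ravel()]),q); q=r.x
    a=np.array(b); print(b,q.round(2),r.cost<1e-8)
```

```text
[ 3.71983356e-05 -4.66611828e-04  5.55602807e-04]
(0.35, -0.35, 0.35) [-0.65  0.06  1.68 -0.51  1.12 -0.47] True
(0.37, -0.25, 0.35) [-0.41  0.03  1.71 -0.56  1.24 -0.24] True
(0.36, -0.1, 0.36) [-0.02  0.    1.71 -0.56  1.47  0.07] True
(0.36, 0.05, 0.36) [ 0.36  0.11  1.6  -0.51  1.67  0.39] True
(0.36, 0.2, 0.36) [ 0.64  0.29  1.37 -0.44  1.84  0.62] True
(0.36, 0.3, 0.36) [ 0.77  0.44  1.15 -0.4   1.96  0.72] True
(0.45, 0.36, 0.36) [ 0.75  0.67  0.75 -0.44  2.1   0.62] True
(0.5, 0.34, 0.3) [ 0.68  0.72  0.81 -0.44  1.97  0.6 ] True
```

Feasible all along. Continuing round the inside of the head.

carry_out(
  targets=[
    [[0.0375,0.0126,-0.022],0],
    [[0.0375,0.0126,-0.022],0],
    [[0.0375,0.0126,-0.022],0],
    [[0.0375,0.01,-0.022],0],
    [[0.04,-0.003,-0.027],0],
    [[0.04,-0.003,-0.027],0],
    [[0.04,-0.003,-0.027],0],
    [[0.04,-0.003,-0.027],0],
    [[0.04,-0.003,-0.027],0],
  ],
)

```text
time: 25.52
tool_pos: [0.3477, -0.0421, 0.3617]
tool_rot: [3.136, 0.569, 1.544]
contact_force: [1.0, 0.3, -0.2]
opening: 0.0551
```

```bash
python3 -c "
from h import *
st()
legs([(.36,.10,.37),(.37,.33,.37),(.46,.36,.34)])
"
```

```text
[ 0.147 -0.008  1.719 -0.561  1.539  0.222] [ 1.11  0.18 -0.22  0.1   0.6   0.91]
25.525 [ 0.3477 -0.0421  0.3617] [[0.022, 1.0, -0.008], [0.842, -0.023, -0.538], [-0.538, 0.005, -0.843]] [ 1.   0.3 -0.2]
3 [ 0.0385  0.003  -0.0279]
5 [ 0.0388  0.0009 -0.0248]
2 [0.0217 0.0446 0.0042]
```

carry_out(
  targets=[
    [[0.0385,0.003,-0.027],0],
    [[0.0385,0.003,-0.027],0],
    [[0.0385,0.002,-0.026],0],
    [[0.0385,0.001,-0.025],0],
    [[0.0385,0.001,-0.025],0],
    [[0.0385,0.001,-0.025],0],
    [[0.038,0.001,-0.025],0],
    [[0.02,0.02,-0.01],0],
    [[0,0,0],0],
  ],
)

```text
time: 26.65
tool_pos: [0.3859, 0.3192, 0.3751]
tool_rot: [3.111, 0.552, 1.542]
contact_force: [-0.5, 0.6, 0.1]
opening: 0.0549
```

```bash
python3 -c "
from h import *
st()
im=eyes.read_camera('scene');cv2.imwrite('pics/s13.png',im[:,:,::-1])
im=eyes.read_camera('top');cv2.imwrite('pics/t13.png',im[:,:,::-1])
"
```

```text
[ 0.782  0.475  1.045 -0.432  1.984  0.7  ] [ 0.02 -0.04  0.02  0.01  0.01  0.  ]
26.65 [0.3859 0.3192 0.3751] [[0.025, 1.0, 0.015], [0.851, -0.013, -0.525], [-0.525, 0.026, -0.851]] [-0.5  0.6  0.1]
```

View pics/s13.png

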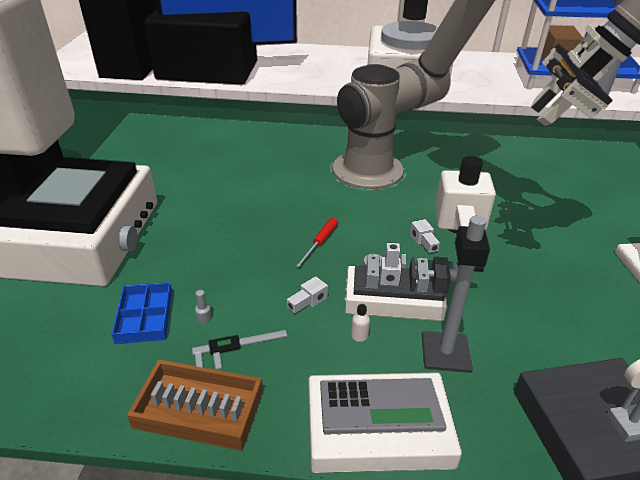

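View pics/t13.png

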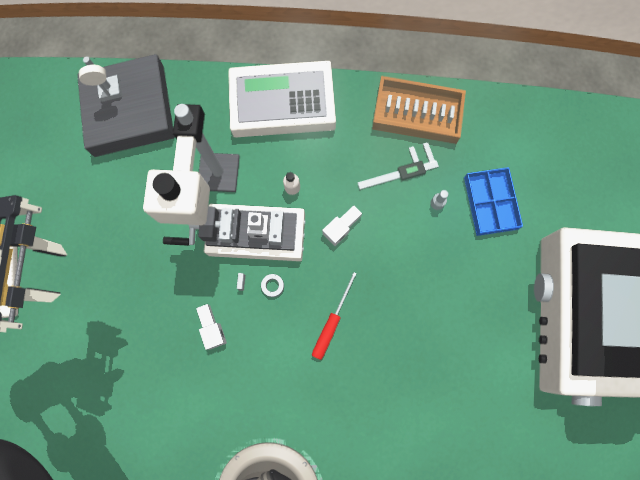

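```bash
python3 -c "
from h import *
legs([(.45,.33,.30),(.5008,.298,.179),(.5028,.2299,.0688)],.045)
"
```

```text
3 [0.0173 0.0209 0.0198]
4 [0.0094 0.012  0.0301]
3 [-0.      0.      0.0432]
```

carry_out(
  targets=[
    [[0.017,0.021,0.02],0],
    [[0.017,0.021,0.02],0],
    [[0.017,0.021,0.02],0],
    [[0.009,0.012,0.03],0],
    [[0.009,0.012,0.03],0],
    [[0.009,0.012,0.03],0],
    [[0.009,0.012,0.03],0],
    [[0,0,0],0],
    [[0,0,0],0],
  ],
)

```text
time: 27.88
tool_pos: [0.5025, 0.2903, 0.1868]
tool_rot: [3.097, 0.54, 1.528]
contact_force: [-0.2, -0.1, 1.4]
opening: 0.0549
```

```bash
python3 -c "
from h import *
st()
legs([(.5028,.2299,.0688)],.03)
im=eyes.read_camera('scene');cv2.imwrite('pics/s14.png',im[:,:,::-1])
crop('pics/s14.png',430,150,130,150,5,'pics/s14c.png')
im=eyes.read_camera('top');cv2.imwrite('pics/t14.png',im[:,:,::-1])
crop('pics/t14.png',60,160,180,140,4,'pics/t14c.png')
"
```

```text
[ 0.628  0.681  1.19  -0.445  1.588  0.723] [-0.01 -0.01  0.02  0.   -0.   -0.  ]
27.875 [0.5025 0.2903 0.1868] [[0.036, 0.999, 0.023], [0.857, -0.019, -0.515], [-0.514, 0.038, -0.857]] [-0.2 -0.1  1.4]
5 [ 0.0018 -0.0006  0.0264]
```

View pics/s14c.png

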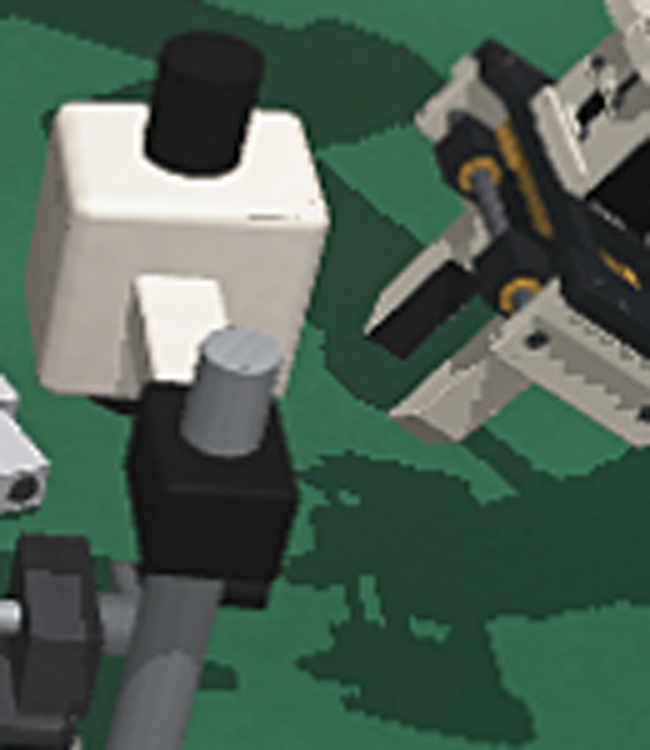

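View pics/t14c.png

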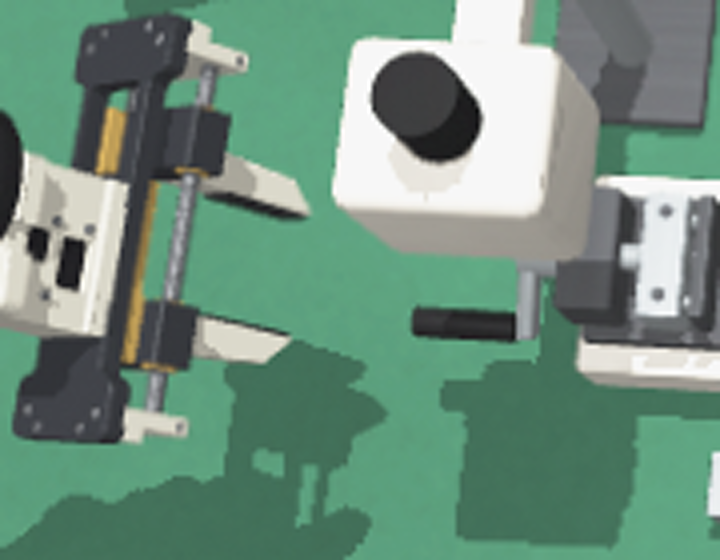

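carry_out(
  targets=[
    [[0.002,0,0.026],0],
    [[0.002,0,0.026],0],
    [[0.002,0,0.026],0],
    [[0,0,0.024],0],
    [[0,0,0.02],0],
    [[0,0,0],0],
  ],
)

```text
time: 28.72
tool_pos: [0.5073, 0.2367, 0.0844]
tool_rot: [3.082, 0.531, 1.526]
contact_force: [-0.4, -1.1, 0.5]
opening: 0.0551
```

```bash
python3 -c "
from h import *
st()
legs([(.5028,.2299,.0688)],.03)
im=eyes.read_camera('top');cv2.imwrite('pics/t15.png',im[:,:,::-1])
crop('pics/t15.png',100,180,130,110,6,'pics/t15c.png')
"
```

```text
[ 0.556  0.726  1.413 -0.486  1.304  0.787] [ 0.02 -0.03 -0.04  0.    0.01 -0.  ]
28.725 [0.5073 0.2367 0.0844] [[0.038, 0.999, 0.037], [0.862, -0.014, -0.507], [-0.506, 0.051, -0.861]] [-0.4 -1.1  0.5]
1 [ 0.0018 -0.0051  0.0167]
```

View pics/t15c.png

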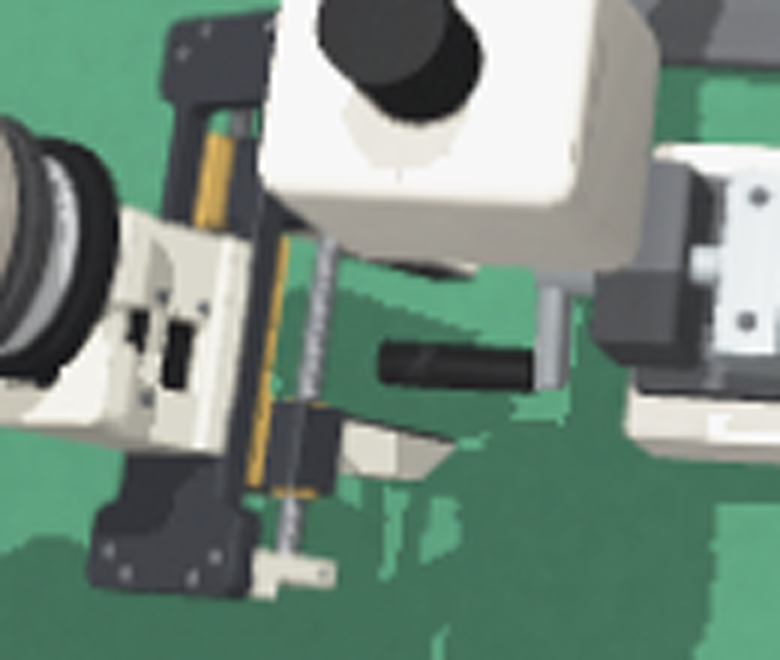

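carry_out(
  targets=[
    [[0.001,-0.004,0.012],0],
    [[0,0,0.006],0],
    [[0,0,0],0],
  ],
)

```text
time: 29.15
tool_pos: [0.5052, 0.2306, 0.0703]
tool_rot: [3.076, 0.527, 1.525]
contact_force: [-0.4, -0.1, -0.3]
opening: 0.0547
```

carry_out(
  targets=[
    [[0,0,0],0],
    [[0,0,0],0],
    [[0,0,0],0],
    [[0,0,0],0],
    [[0,0,0],0],
    [[0,0,0],0],
  ],
  fingers=1,
  grip_force=25,
)

```text
time: 29.9
tool_pos: [0.5066, 0.2312, 0.071]
tool_rot: [3.073, 0.525, 1.524]
contact_force: [1.1, 0.6, -1.2]
opening: 0.0155
```

```bash
python3 -c "
from h import *
st()
legs([(.5028,.2299,.0688)],.03)
im=eyes.read_camera('top');cv2.imwrite('pics/t16.png',im[:,:,::-1])
crop('pics/t16.png',100,180,130,110,6,'pics/t16c.png')
"
```

```text
[ 0.55   0.732  1.444 -0.496  1.259  0.803] [-0.  0.  0. -0. -0. -0.]
29.9 [0.5066 0.2312 0.071 ] [[0.04, 0.998, 0.046], [0.864, -0.012, -0.503], [-0.502, 0.06, -0.863]] [ 1.1  0.6 -1.2]
1 [-0.0002 -0.0039  0.0024]
```

View pics/t16c.png

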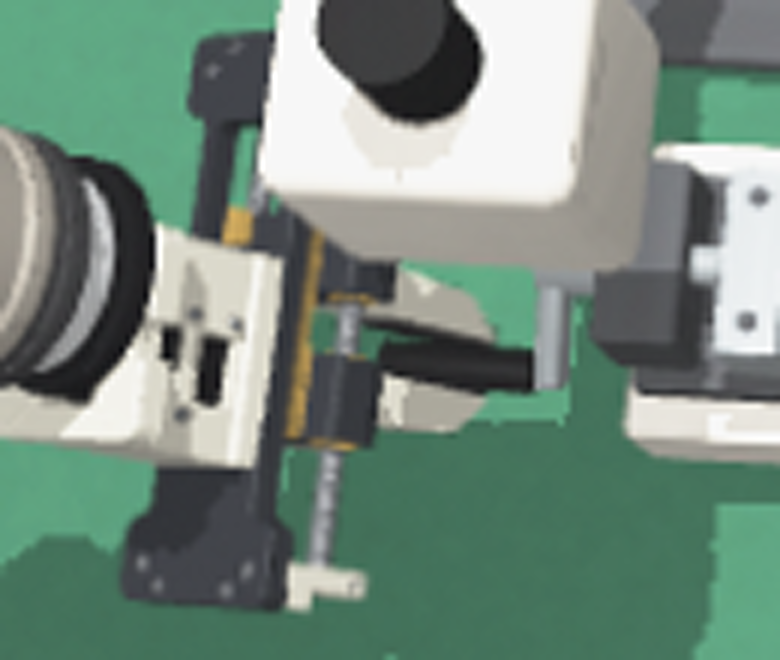

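```bash
cat > arc.py <<'E'
from h import *
import sys
p=np.array([0.5467,0.0810]); a=.0265; CX=float(sys.argv[3]) if len(sys.argv)>3 else .0015
ex=np.array([np.cos(a),np.sin(a),0]); ey=np.array([-np.sin(a),np.cos(a),0]); ez=np.array([0,0,1.])
s=monitor.observe(); R=Ro.from_euler("xyz",s["tool_rot"]).as_matrix(); g=s["tool_pos"]-.019*R[:,2]
d=g-np.r_[p,0]; x,y,z=d@ex-CX,d@ey,g[2]-.085
ph=np.degrees(np.arctan2(x,-z)); F=s['contact_force']; t=np.cos(np.radians(ph))*ex+np.sin(np.radians(ph))*ez; n=np.sin(np.radians(ph))*ex-np.cos(np.radians(ph))*ez
print('t',s['time'],'x,y,z',np.round([x,y,z],4),'rad',np.hypot(x,z).round(4),'phase',ph.round(1),'F tang',(F@t).round(1),'rad',(F@n).round(1),'y',(F@ey).round(1),'open',round(s['opening'],4),'zt',R[:,2].round(3))
st_,N=float(sys.argv[1]),int(sys.argv[2]); f=np.radians(ph)
print("[",end="")
for k in range(N):
    f2=f+np.radians(st_); w=.04*((np.sin(f2)-np.sin(f))*ex-(np.cos(f2)-np.cos(f))*ez)
    if k==0: w=w+ey*(.160-y)*.5
    print([ [float(v) for v in (R.T@w).round(4)],0],end=", "); f=f2
print("]")
E
python3 arc.py 10 6
```

```text
t 29.95 x,y,z [-0.0382  0.1608  0.0024] rad 0.0383 phase -93.6 F tang 1.5 rad -2.0 y -1.9 open 0.0149 zt [ 0.046 -0.503 -0.863]
[[[0.0032, -0.0002, 0.0062], 0], [[0.0035, 0.001, 0.0059], 0], [[0.0034, 0.0022, 0.0057], 0], [[0.0032, 0.0033, 0.0053], 0], [[0.0029, 0.0043, 0.0047], 0], [[0.0025, 0.0052, 0.0039], 0], ]
```

carry_out(
  targets=[
    [[0.0032,0,0.0062],0],
    [[0.0035,0.001,0.0059],0],
    [[0.0034,0.0022,0.0057],0],
    [[0.0032,0.0033,0.0053],0],
    [[0.0029,0.0043,0.0047],0],
    [[0.0025,0.0052,0.0039],0],
  ],
)

```text
time: 30.7
tool_pos: [0.5331, 0.2314, 0.0414]
tool_rot: [3.051, 0.526, 1.519]
contact_force: [1.1, -0.6, 12.3]
opening: 0.0154
```

```bash
python3 arc.py 14 8
```

```text
t 30.7 x,y,z [-0.012   0.1603 -0.0272] rad 0.0298 phase -23.9 F tang -4.0 rad -11.7 y -0.6 open 0.0154 zt [ 0.064 -0.504 -0.861]
[[[0.0019, 0.0091, 0.003], 0], [[0.0009, 0.0097, 0.0009], 0], [[-0.0003, 0.0097, -0.0011], 0], [[-0.0015, 0.0091, -0.0031], 0], [[-0.0026, 0.008, -0.0049], 0], [[-0.0035, 0.0064, -0.0064], 0], [[-0.0043, 0.0045, -0.0075], 0], [[-0.0047, 0.0022, -0.0082], 0], ]
```

```bash
sed -i 's/g\[2\]-.085/g[2]-CZ/; s/^import sys/import sys\nCZ=.0957/; s/else .0015/else .0024/' arc.py; python3 arc.py 12 8
```

```text
t 30.7 x,y,z [-0.0129  0.1603 -0.0379] rad 0.0401 phase -18.8 F tang -3.0 rad -12.0 y -0.6 open 0.0154 zt [ 0.064 -0.504 -0.861]
[[[0.0014, 0.008, 0.0021], 0], [[0.0006, 0.0083, 0.0005], 0], [[-0.0003, 0.0083, -0.001], 0], [[-0.0011, 0.0079, -0.0024], 0], [[-0.002, 0.0072, -0.0038], 0], [[-0.0027, 0.0061, -0.005], 0], [[-0.0033, 0.0048, -0.006], 0], [[-0.0038, 0.0033, -0.0067], 0], ]
```

carry_out(
  targets=[
    [[0.001,0.008,0.001],0],
    [[0.0006,0.0083,0.0005],0],
    [[-0.0003,0.0083,-0.001],0],
    [[-0.0011,0.0079,-0.0024],0],
    [[-0.002,0.0072,-0.0038],0],
    [[-0.0027,0.0061,-0.005],0],
  ],
)

```text
time: 31.45
tool_pos: [0.576, 0.2324, 0.0541]
tool_rot: [3.062, 0.528, 1.522]
contact_force: [-3.4, 1.1, -1.7]
opening: 0.0152
```

```bash
python3 arc.py 12 8
```

```text
t 31.45 x,y,z [ 0.0302  0.1602 -0.0252] rad 0.0393 phase 50.1 F tang -3.4 rad -1.5 y 1.2 open 0.0152 zt [ 0.055 -0.506 -0.861]
[[[-0.0033, 0.0051, -0.0057], 0], [[-0.0037, 0.0036, -0.0066], 0], [[-0.0041, 0.002, -0.007], 0], [[-0.0042, 0.0003, -0.0072], 0], [[-0.0042, -0.0015, -0.0071], 0], [[-0.004, -0.0032, -0.0066], 0], [[-0.0037, -0.0047, -0.0059], 0], [[-0.0031, -0.006, -0.0049], 0], ]
```

carry_out(
  targets=[
    [[-0.0033,0.0051,-0.0057],0],
    [[-0.0037,0.0036,-0.0066],0],
    [[-0.0041,0.002,-0.007],0],
    [[-0.0042,0.0003,-0.0072],0],
    [[-0.0042,-0.0015,-0.0071],0],
    [[-0.004,-0.0032,-0.0066],0],
    [[-0.0037,-0.0047,-0.0059],0],
  ],
)

```text
time: 32.33
tool_pos: [0.5733, 0.2322, 0.1096]
tool_rot: [3.065, 0.527, 1.523]
contact_force: [-3.6, 1.0, -7.7]
opening: 0.0152
```

```bash
python3 arc.py 12 8
```

```text
t 32.325 x,y,z [0.0275 0.1601 0.0303] rad 0.0409 phase 137.7 F tang -2.5 rad -8.1 y 1.1 open 0.0152 zt [ 0.052 -0.505 -0.862]
[[[-0.003, -0.0064, -0.0045], 0], [[-0.0022, -0.0074, -0.0033], 0], [[-0.0014, -0.008, -0.0018], 0], [[-0.0006, -0.0083, -0.0004], 0], [[0.0003, -0.0083, 0.0011], 0], [[0.0012, -0.0079, 0.0026], 0], [[0.002, -0.0071, 0.0039], 0], [[0.0028, -0.006, 0.0051], 0], ]
```

carry_out(
  targets=[
    [[-0.002,-0.007,-0.003],0],
    [[-0.0022,-0.0074,-0.0033],0],
    [[-0.0014,-0.008,-0.0018],0],
    [[-0.0006,-0.0083,-0.0004],0],
    [[0.0003,-0.0083,0.0011],0],
    [[0.0012,-0.0079,0.0026],0],
    [[0.002,-0.0071,0.0039],0],
  ],
)

```text
time: 33.2
tool_pos: [0.5204, 0.2313, 0.1115]
tool_rot: [3.051, 0.524, 1.519]
contact_force: [4.4, 1.1, -1.4]
opening: 0.0153
```

```bash
python3 arc.py 12 6; python3 -c "
from h import *
im=eyes.read_camera('scene');cv2.imwrite('pics/s17.png',im[:,:,::-1])
crop('pics/s17.png',340,220,120,90,6,'pics/s17c.png')"
```

```text
t 33.2 x,y,z [-0.0257  0.1605  0.0322] rad 0.0412 phase -141.4 F tang -2.6 rad -3.9 y 1.0 open 0.0153 zt [ 0.065 -0.503 -0.862]
[[[0.0023, -0.0064, 0.0049], 0], [[0.0032, -0.0051, 0.0058], 0], [[0.0037, -0.0037, 0.0066], 0], [[0.004, -0.002, 0.007], 0], [[0.0042, -0.0003, 0.0072], 0], [[0.0042, 0.0015, 0.0071], 0], ]
```

View pics/s17c.png

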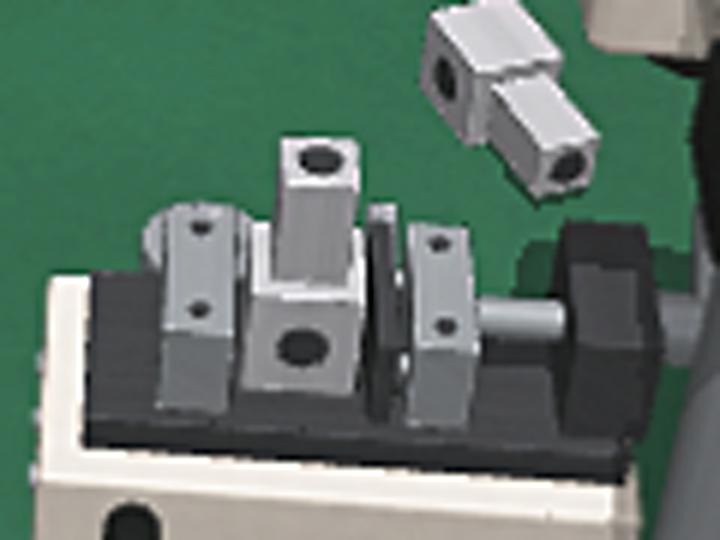

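```bash
python3 -c "
from fit import *
p=[0.5467,0.0810,0.0265]
R=np.array([[np.cos(p[2]),-np.sin(p[2])],[np.sin(p[2]),np.cos(p[2])]])
def loc(uv,z): return ((unp('scene',full(uv,340,220,6),z)[:,:2]-p[:2])@R).round(4).tolist()
print('fixed jaw face',loc([(229,411)],.06),loc([(236,333),(238,212)],.098))
print('foot',loc([(242,388),(354,395)],.06),loc([(247,285),(362,296)],.105))
print('pad',loc([(368,417),(393,421)],.06),loc([(370,205),(395,207)],.098))
"
```

```text
fixed jaw face [[0.032, -0.0424]] [[0.0332, -0.0432], [-0.0315, -0.0421]]
foot [[0.0197, -0.0378], [0.0194, 0.0015]] [[0.0159, -0.0399], [0.0177, -0.0005]]
pad [[0.0302, 0.006], [0.0314, 0.0146]] [[-0.0402, 0.0052], [-0.0399, 0.0141]]
```

carry_out(
  targets=[
    [[0.0023,-0.0055,0.005],0],
    [[0.0032,-0.0051,0.0058],0],
    [[0.0037,-0.0037,0.0066],0],
    [[0.004,-0.002,0.007],0],
    [[0.0042,-0.0003,0.0072],0],
  ],
)

```text
time: 33.88
tool_pos: [0.506, 0.2309, 0.0727]
tool_rot: [3.048, 0.524, 1.519]
contact_force: [5.3, 1.5, 4.3]
opening: 0.0152
```

```bash
python3 arc.py 12 6; python3 -c "
from h import *
im=eyes.read_camera('scene');cv2.imwrite('pics/s18.png',im[:,:,::-1])
crop('pics/s18.png',340,220,120,90,6,'pics/s18c.png')"
```

```text
t 33.875 x,y,z [-0.0401  0.1605 -0.0066] rad 0.0407 phase -80.6 F tang -3.4 rad -6.0 y 1.3 open 0.0152 zt [ 0.068 -0.503 -0.862]
[[[0.004, 0.0016, 0.0072], 0], [[0.004, 0.0032, 0.0066], 0], [[0.0036, 0.0048, 0.0059], 0], [[0.0031, 0.0061, 0.0049], 0], [[0.0024, 0.0071, 0.0036], 0], [[0.0016, 0.0079, 0.0023], 0], ]
```

View pics/s18c.png

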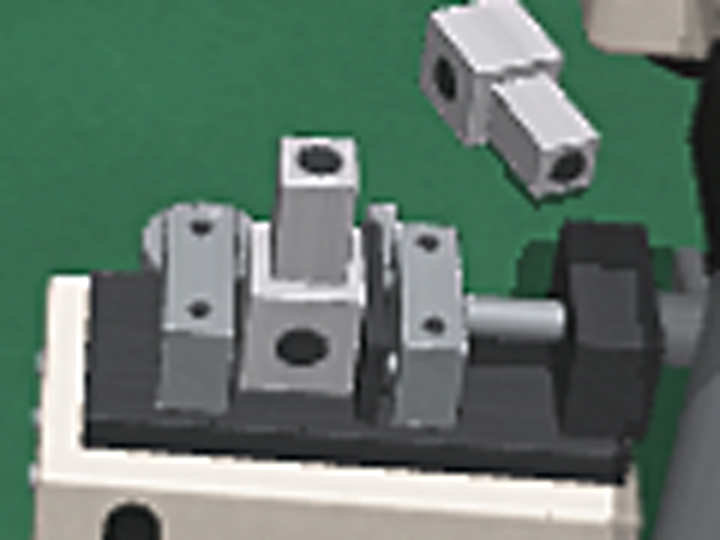

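carry_out(
  targets=[
    [[0.004,0.002,0.0065],0],
    [[0.004,0.0035,0.006],0],
    [[0.0036,0.005,0.005],0],
    [[0.0031,0.0061,0.0045],0],
  ],
)

```text
time: 34.42
tool_pos: [0.5251, 0.2312, 0.0452]
tool_rot: [3.05, 0.528, 1.519]
contact_force: [1.8, 1.6, 8.6]
opening: 0.0151
```

```bash
python3 arc.py 10 5; python3 -c "
from h import *
im=eyes.read_camera('scene');cv2.imwrite('pics/s19.png',im[:,:,::-1])
crop('pics/s19.png',340,220,120,90,6,'pics/s19c.png')"
```

```text
t 34.425 x,y,z [-0.021   0.1604 -0.0341] rad 0.0401 phase -31.7 F tang -3.0 rad -8.3 y 1.5 open 0.0151 zt [ 0.065 -0.506 -0.86 ]
[[[0.0018, 0.006, 0.0031], 0], [[0.0015, 0.0065, 0.0021], 0], [[0.0009, 0.0068, 0.0011], 0], [[0.0003, 0.007, 0.0], 0], [[-0.0004, 0.0069, -0.001], 0], ]
```

View pics/s19c.png

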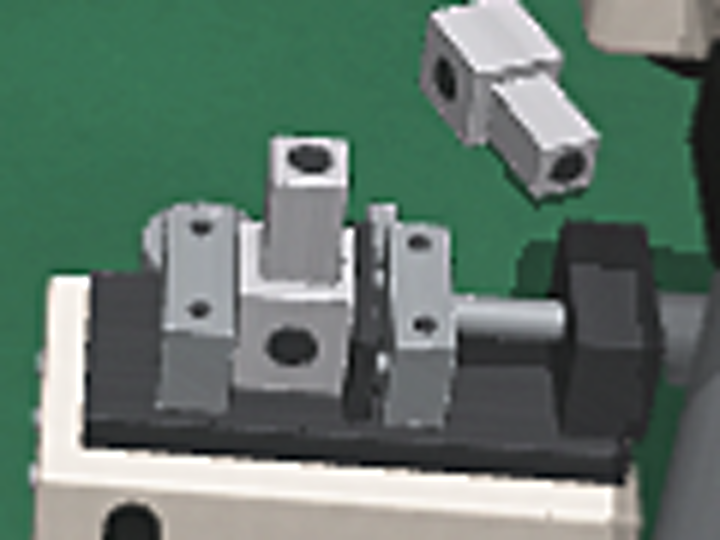

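carry_out(
  targets=[
    [[0.0012,0.006,0.002],0],
    [[0.0012,0.0065,0.0015],0],
  ],
)

```text
time: 34.72
tool_pos: [0.5374, 0.2314, 0.0405]
tool_rot: [3.054, 0.529, 1.52]
contact_force: [-2.7, 3.3, 6.9]
opening: 0.0153
```

```bash
python3 arc.py 8 4
```

```text
t 34.725 x,y,z [-0.0086  0.1602 -0.0389] rad 0.0398 phase -12.4 F tang -4.0 rad -6.2 y 3.4 open 0.0153 zt [ 0.062 -0.506 -0.86 ]
[[[0.0007, 0.0054, 0.001], 0], [[0.0004, 0.0056, 0.0003], 0], [[0.0, 0.0056, -0.0004], 0], [[-0.0004, 0.0055, -0.001], 0], ]
```

carry_out(
  targets=[
    [[0.0004,0.0055,0.0005],0],
    [[0.0003,0.0056,0.0002],0],
  ],
)

```text
time: 34.98
tool_pos: [0.5466, 0.2315, 0.0395]
tool_rot: [3.06, 0.531, 1.52]
contact_force: [-5.1, 3.7, 9.0]
opening: 0.0154
```

```bash
python3 arc.py 8 4;  python3 -c "
from h import *
im=eyes.read_camera('scene');cv2.imwrite('pics/s20.png',im[:,:,::-1])
crop('pics/s20.png',340,220,120,90,6,'pics/s20c.png')"
```

```text
t 34.975 x,y,z [ 0.0007  0.1601 -0.0398] rad 0.0398 phase 0.9 F tang -4.9 rad -9.0 y 3.9 open 0.0154 zt [ 0.055 -0.508 -0.86 ]
[[[0.0001, 0.0056, -0.0001], 0], [[-0.0003, 0.0055, -0.0008], 0], [[-0.0007, 0.0053, -0.0015], 0], [[-0.001, 0.0051, -0.0021], 0], ]
```

View pics/s20c.png

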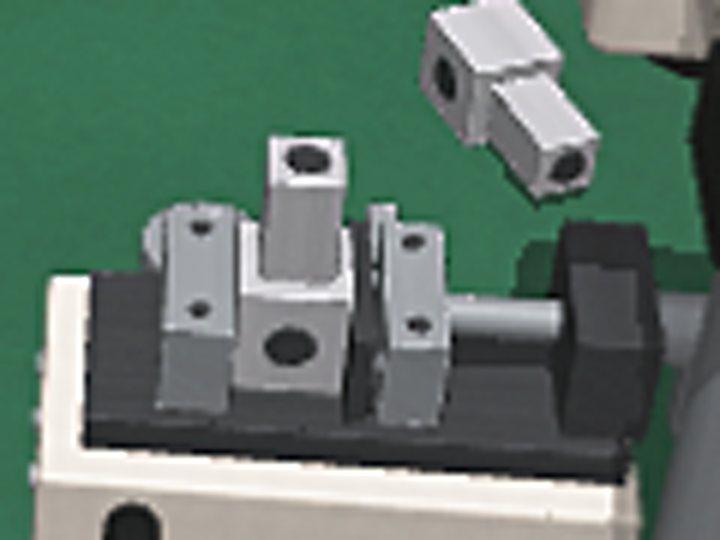

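carry_out(
  targets=[
    [[-0.0003,0.0056,-0.0008],0],
    [[-0.0005,0.0055,-0.0011],0],
  ],
)

```text
time: 35.28
tool_pos: [0.5539, 0.2317, 0.0405]
tool_rot: [3.071, 0.532, 1.522]
contact_force: [-7.1, 4.1, 4.7]
opening: 0.0153
```

```bash
python3 arc.py 8 3
```

```text
t 35.275 x,y,z [ 0.0082  0.1601 -0.0388] rad 0.0397 phase 11.9 F tang -5.9 rad -6.1 y 4.3 open 0.0153 zt [ 0.046 -0.509 -0.859]
[[[-0.0005, 0.0054, -0.0011], 0], [[-0.0008, 0.0052, -0.0018], 0], [[-0.0012, 0.0049, -0.0024], 0], ]
```

carry_out(
  targets=[
    [[-0.0006,0.0054,-0.0012],0],
    [[-0.0009,0.0052,-0.0019],0],
  ],
)

```text
time: 35.52
tool_pos: [0.559, 0.2318, 0.042]
tool_rot: [3.086, 0.535, 1.525]
contact_force: [-6.8, 4.1, 2.7]
opening: 0.0157
```

```bash
python3 arc.py 8 2
```

```text
t 35.525 x,y,z [ 0.0135  0.1601 -0.0374] rad 0.0397 phase 19.9 F tang -5.3 rad -4.8 y 4.2 open 0.0157 zt [ 0.033 -0.511 -0.859]
[[[-0.0009, 0.0052, -0.0018], 0], [[-0.0012, 0.0049, -0.0024], 0], ]
```

carry_out(
  targets=[
    [[-0.001,0.0055,-0.0021],0],
    [[0,0.001,-0.0004],0],
  ],
)

```text
time: 35.78
tool_pos: [0.5607, 0.2318, 0.0425]
tool_rot: [3.099, 0.538, 1.528]
contact_force: [-3.2, 2.7, 8.1]
opening: 0.0156
```

```bash
python3 arc.py 8 2; python3 -c "
from h import *
im=eyes.read_camera('scene');cv2.imwrite('pics/s21.png',im[:,:,::-1])
crop('pics/s21.png',340,220,120,90,6,'pics/s21c.png')"
```

```text
t 35.775 x,y,z [ 0.0155  0.1601 -0.0369] rad 0.04 phase 22.7 F tang 0.3 rad -8.6 y 2.8 open 0.0156 zt [ 0.021 -0.514 -0.858]
[[[-0.001, 0.0051, -0.0021], 0], [[-0.0014, 0.0047, -0.0027], 0], ]
```

View pics/s21c.png

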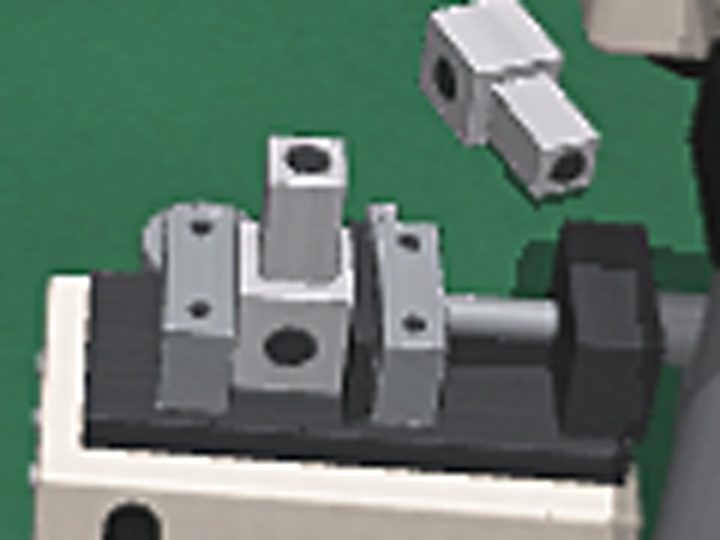

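The pad gap is mostly taken up, with the jaw block at crop (410,330) close behind the pad and the housing seated against the fixed jaw. That puts the squeeze at about 35 N. Letting go of the handle.

carry_out(
  targets=[
    [[0,0,0],0],
    [[0,0,0],0],
    [[0,0,0],0],
    [[0,0,0],0],
  ],
  fingers=0.4,
)

```text
time: 36.33
tool_pos: [0.5586, 0.23, 0.0393]
tool_rot: [3.107, 0.542, 1.53]
contact_force: [0.1, -0.4, 0.7]
opening: 0.0508
```

carry_out(
  targets=[
    [[0,0,-0.015],0],
    [[0,0,-0.03],0],
    [[0,0,-0.04],0],
    [[0,0,-0.04],0],
    [[0,0,-0.03],0],
    [[0,0,0],0],
    [[0,0,0],0],
  ],
)

```text
time: 37.2
tool_pos: [0.556, 0.3143, 0.1798]
tool_rot: [3.106, 0.539, 1.53]
contact_force: [0.1, 0.1, -0.3]
opening: 0.0552
```

```bash
python3 -c "
from h import *
st()
im=eyes.read_camera('scene');cv2.imwrite('pics/s22.png',im[:,:,::-1])
crop('pics/s22.png',340,220,120,90,6,'pics/s22c.png')
im=eyes.read_camera('top');cv2.imwrite('pics/t22.png',im[:,:,::-1])"
```

```text
[ 0.609  0.801  0.975 -0.447  1.673  0.664] [ 0.01 -0.01 -0.02  0.    0.01 -0.  ]
37.2 [0.556  0.3143 0.1798] [[0.035, 0.999, 0.015], [0.858, -0.023, -0.514], [-0.513, 0.031, -0.858]] [ 0.1  0.1 -0.3]
```

View pics/s22c.png

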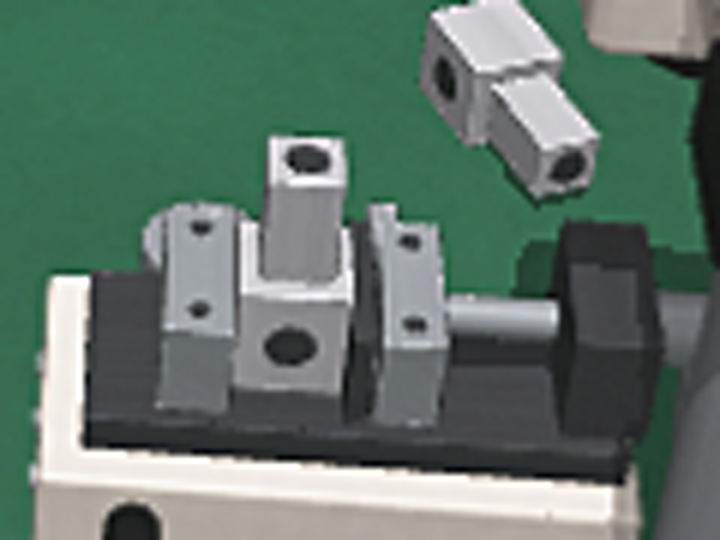

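View pics/t22.png

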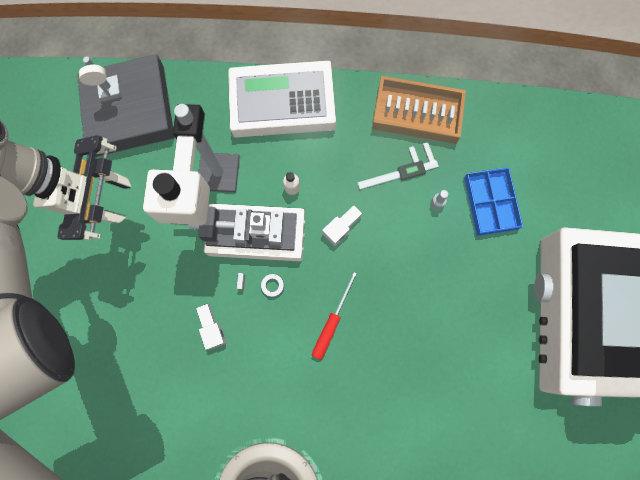

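```bash
python3 -c "
from fit import *
from cell import order
p=[0.5467,0.0810,0.0265]
R=np.array([[np.cos(p[2]),-np.sin(p[2])],[np.sin(p[2]),np.cos(p[2])]])
def loc(uv,z): return ((unp('scene',full(uv,340,220,6),z)[:,:2]-p[:2])@R).round(4).tolist()
print(loc([(236,388),(345,396)],.06),loc([(270,139),(345,140),(343,187),(267,183)],.15))
print(order.hand_in())"
```

```text
[[0.0199, -0.0399], [0.0203, -0.0017]] [[-0.0093, -0.0357], [-0.0113, -0.01], [0.0142, -0.0115], [0.0146, -0.037]]
the job is handed in; nothing more can be done
None
```

The housing stands upright in the vise with the jaw closed on it, the handle has been let go, and I handed the job in at about 37 s of the 72 s. No verdict was reported.

**What I did**
- **Housing:** I took the look-alike farthest to the robot's right, at about (420, 285) in the top view. My first try, pivoting it up on the bench, slid instead of turning. I lifted it with a light grip so the foot swung down, set it on the bench, gripped it again and placed it between the jaws.
- **Tool lean:** The moves cannot tilt the tool. I got the 31° lean by pushing past the arm's full reach on its right side, then carried that lean round to the handle.
- **Crank:** I wound it clockwise about 460° in all, until the pad was pressed in about 3 mm. I then opened the fingers and backed the gripper off.

**Last checks**
- **Housing position:** Measured from the last scene picture, the foot is centred near x 0, y -21 mm in the station's frame. The neck is directly above it within about 3 mm, and the foot is on the bed.
- **Clamping force:** I estimate about 35 N at the jaw, from the crank angle past contact and from the handle force. In the pictures the jaw stayed closed after the release. By the screw's stated limit, about 30 N should remain.
- **Robot and bystanders:** The contact force was near zero after backing off, so the arm touches nothing. No bystander moved visibly in the last top view.

**Doubtful points**
- **Elbow joint:** Joint 3 read 0.036 to 0.039 rad while stretched out, just under its listed lower limit of 0.04. That could count as passing its range.
- **Placing force:** While I set the housing on the bed, the wrist force did not show the touchdown. I judged that contact from the pictures instead.

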